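# Put the cheese board away from under the stack

### The job

The round cheeses are stacked on the wooden board. Slowly draw the board out by its handle between the two steel posts, so that the posts hold the cheeses back and the stack settles upright on the counter, without touching the cheeses yourself or forcing anything against the posts. Then put the board away, blade first, in the bay under the low steel riser: slide it in gently until you feel it push the hidden sprung stop back a few millimetres, and leave it there lying flat against the stop, with the jars, bowl and knife undisturbed.

Things in the scene. Friction and masses are not known exactly. Their poses are not given: they have to be found in the camera images.
- handle (a point): Grip point of the wooden board: centre of the handle's cross-section, 9 mm above the board's underside. The handle is a bar 32 mm wide and 18 mm high whose free end is 40 mm further along +x. Axes as board.
- board: Loose beech board, 0.26 kg, flat on the counter (friction 0.3 to 0.5). Blade 180 mm (x) by 100 mm (y) by 10 mm thick, origin at the centre of the blade's underside; the handle is in the middle of the +x end and reaches x = 190 mm; handle is at x = 150 mm. The blade's plain end, at x = -90 mm, goes into the bay first.
- gate: Two fixed upright steel posts, 16 mm thick, 60 mm high, centred at y = +62 and -62 mm (108 mm between them: 4 mm to spare each side of the board). Origin on the counter midway between them; +x is the direction in which the board is drawn. The handle starts on the +x side, the cheeses on the -x side. The board starts up to 1.5 mm off-centre and 1 degree askew.
- cheese_low_center (a point): Centre of the lowest cheese, a wheel 130 mm across, 30 mm high, 0.24 to 0.42 kg, lying loose on the board 1 to 5 cm short of the posts. It rides along until it meets the posts (its centre then about 38 mm behind the line of the posts, its front 27 mm past it); from then on the board slides out under it. Pull 2 to 10 N.
- cheese_mid_center (a point): Centre of the middle cheese, a wheel 110 mm across and 28 mm high, 0.22 kg.
- cheese_top_center (a point): Centre of the top cheese, a wheel 90 mm across and 26 mm high, 0.14 kg.
- riser: Low fixed steel riser, 160 mm deep (x), 260 mm wide (y), 50 mm high, origin at the centre of its foot. Its bay, 160 mm wide and 44 mm high, opens in the middle of its -x face, towards the robot. Inside, out of sight, a sprung stop plate waits 40 to 85 mm behind the mouth (set differently each time, not measured). It is damped, yields 1 mm for each 1 N and has 10 mm of travel.
- bay_mouth (a point): Middle of the bay's mouth at counter level; +x points into the bay. Same axes as riser.
- jar_a: Bystander: jar 60 mm across, 90 mm high, on the riser. Origin at its foot.
- jar_b: Bystander: a second such jar on the riser. Origin at its foot.
- bowl: Bystander: white bowl 100 mm across, 45 mm high. Origin at its foot.
- knife: Bystander: knife 280 mm long lying on the counter beyond the work, along its x axis, 18 mm high. Origin under its middle.
Things that resemble listed ones, but are neither listed nor needed, are in the scene too. Leave any blue look-alike of the part that bears cheese_low_center alone.

How it is judged (in metres and radians):
On the way, in this order (a step that is already met when the one before it is completed fails the run):
1. the board is drawn clear of the cheeses and the stack stands upright on the counter (x of board in the frame of gate above 0.115 m and height (world z) of cheese_low_center between 0.011 and 0.019 m and height (world z) of cheese_mid_center between 0.04 and 0.048 m and height (world z) of cheese_top_center between 0.067 and 0.075 m and angle between each of cheese_low_center, cheese_mid_center, cheese_top_center's own z axis and vertical below 0.08 rad and horizontal distance between cheese_low_center and cheese_mid_center below 0.025 m and horizontal distance between cheese_mid_center and cheese_top_center below 0.025 m), for 0.2 s.
2. the board, straight in the bay, is pressed against the sprung stop with more than 3 N (x of board in the frame of bay_mouth between -0.055 and 0.01 m and y of board in the frame of bay_mouth between -0.03 and 0.03 m and angle between the x axis of board and the x axis of riser, either way round below 0.15 rad and contact force between board and riser above 3 N), for 0.2 s.
At the end, for the whole second after the job is handed in: Board flat and released in the bay, plain end 35-100 mm inside, within 30 mm of the middle and 0.15 rad of straight, touching the stop; cheeses still stacked upright on the counter (0.08 rad; each within 25 mm of the one below; lowest within 90 mm of the middle of the posts); all at rest (x of board in the frame of bay_mouth between -0.055 and 0.01 m and y of board in the frame of bay_mouth between -0.03 and 0.03 m and angle between the x axis of board and the x axis of riser, either way round below 0.15 rad and contact force between board and riser above 0.1 N and height (world z) of board below 0.004 m and angle between board's own z axis and vertical below 0.04 rad and linear speed of each of board, cheese_low, cheese_mid, cheese_top below 0.02 m/s and height (world z) of cheese_low_center between 0.011 and 0.019 m and height (world z) of cheese_mid_center between 0.04 and 0.048 m and height (world z) of cheese_top_center between 0.067 and 0.075 m and angle between each of cheese_low_center, cheese_mid_center, cheese_top_center's own z axis and vertical below 0.08 rad and horizontal distance between cheese_low_center and cheese_mid_center below 0.025 m and horizontal distance between cheese_mid_center and cheese_top_center below 0.025 m and horizontal distance between cheese_low_center and gate below 0.09 m).
It fails at once if a cheese tips by more than 0.45 rad (angle between any of cheese_low_center, cheese_mid_center, cheese_top_center's own z axis and vertical above 0.45 rad).
It fails at once if the robot touches a cheese (over 0.5 N) (contact force between any of the fingers, the arm and cheese_low above 0.5 N or contact force between any of the fingers, the arm and cheese_mid above 0.5 N or contact force between any of the fingers, the arm and cheese_top above 0.5 N).
It fails at once if the board is forced against the posts with more than 15 N, or the cheeses with more than 30 N (contact force between board and gate above 15 N or contact force between cheese_low and gate above 30 N).
It fails at once if the board is pushed against the riser or its stop with more than 15 N (contact force between board and riser above 15 N).
It fails at once if a jar, the bowl or the knife is shifted by more than 20 mm (distance of any of jar_a, jar_b, bowl, knife from where it was at the start of the episode above 0.02 m).
It also fails if it takes over 72 s, if anything falls off the work surface, if the arm or the gripper's body presses on something with over 40 N, if the wrist force passes 120 N, or if a joint passes its speed limit or range.

### The arm

A 7-joint arm with a two-finger parallel gripper is mounted at the origin on the work surface. World frame = base frame: x ahead of the robot, y to its left, z up, the work surface at z = 0. Lengths are in m, angles in degrees, forces in N, time in s.
With the tool pointing down it reaches from about 0.425 to 0.875 m from the base axis. Payload 4.7 kg.
Tool frame: the origin (TCP) lies at the very end of the fingers, on their centre line; the grasp point (between the pads) lies 19 mm behind it (ctrl.pinch_z is the x of the grasp point in the tool frame, in m); x points along the fingers, y is the direction in which the jaws open and shut, and the axes are right-handed (so a half turn about x gives the same grasp; the last joint's range is limited). The gripper opens to 87 mm and grips with 3 to 60 N. Pads are 19 mm wide; open, the fingers measure 117 mm over their backs; the gripper's body (75 mm by 190 mm) begins 51 mm behind the grasp point.
Start: joints at [72.485, 18.392, -4.016, 83.108, 1.295, 78.541, -3.26], TCP at [0.204, -0.617, 0.223] pointing down, gripper open.
Joint ranges: [-163.93, 163.93], [-17.29, 119.83], [-79.2, 71.16], [3.27, 140.29], [-89.18, 269.18], [5.43, 117.66], [-154.24, 154.24]. Speed limits (degrees/s): [147.25, 147.25, 180, 180, 180, 180, 180].

### API

Orientations are given as a 3x3 rotation matrix whose columns are the frame's x, y, z axes.
In Python, from bench import ctrl gives the robot as it stands.
- The arm moves only by the shell command python3 -m inch 'ROWS'. ROWS is JSON, a list of rows, each an object with "delta_rot": the turn, a rotation vector about the tool's x, y, z in rad, a list of three; "translation": the shift along the tool's x, y, z in mm, a list of three; "gripper": the opening in per cent of the stroke, from 0 (shut) to 100 (fully open). In form: [{"delta_rot": [ax, ay, az], "translation": [x, y, z], "gripper": gripper}, ...]. A call has 1 to 12 rows; each row shifts and turns the commanded pose from where the row before left it, along the tool's axes as they then stand; what a row does not reach is not made up. A row lasts 1/8 s, in which the tool goes at most 62.5 mm and 10.7 degrees, less where a joint would pass 70% of its speed; a pose out of reach is approached as far as the arm can. A call is refused whole if a number of a shift passes 62.5 or a number of a turn 0.188, either way. A call with a gripper value outside its range is refused whole. The fingers move at their own pace and stop on an object; the grip force is fixed at half the most. Time passes only in rows, so rows that do not move let the fingers close. It gives the time, the measured TCP pose, the force and the opening at its end, in the units of the state.
- ctrl.observe(): the state, without advancing time (a new reading comes with each control period).
- ctrl.snapshot(name): name is "scene" or "top"; returns a dict with "pixels" (384x512x3 uint8, red, green, blue), "range_z" (384x512 float32, m along the optical axis (not along the pixel's ray), 0 where there is no reading), "camera_matrix" (3x3 intrinsics, pixels), "R" (3x3) and "t" (3): a world point X has camera coordinates R X + t. Camera axes: x right, y down, z forward; pixel columns grow to the right and rows downward; lengths in m; the calibration is good to about 2 mm. A picture is of the moment at which its call begins.
- ctrl.job_done(): hands the job in, once; it reports no verdict.
The state is a dict: "time": time; "joint_pos": joint angles; "qvel": joint speeds; "effort": joint torques, N m; "position": TCP position; "orientation": TCP orientation; "wrist_force": force on the tool from outside, world axes, zero at the start; "wrist_torque": the same for the moment, N m; "grip_width": finger opening in m.
Only numpy, scipy, OpenCV 4.12 (cv2) and the standard library are available. Lean on these libraries where they do the work, as an engineer would, in place of code of your own. Each camera call takes 0.05 s, during which the arm holds its last target.

## Working session

There is one attempt and no reset: what is moved stays moved. The work goes in short steps, Python scripts to look and compute and a shell command to move; the robot and the scene stay as the last step left them, time stands still between calls to the robot, and variables do not carry over. Pictures are saved under pics/ and viewed, and the job is handed in when it is done.

```bash
ls; mkdir -p pics; python3 - <<'E'
from bench import ctrl
import cv2,numpy as np
s=ctrl.observe();print(s)
for n in("scene","top"):
    d=ctrl.snapshot(n);cv2.imwrite(f"pics/{n}0.png",cv2.cvtColor(d["pixels"],cv2.COLOR_RGB2BGR))
    np.savez(f"{n}0.npz",**d);print(n,d["camera_matrix"],d["R"],d["t"])
E
```

```text
pics
{'time': 0.0, 'joint_pos': array([72.48642086, 18.43971143, -4.01641668, 83.17197437,  1.29538141,
       78.54065996, -3.25960487]), 'qvel': array([-0.07416911,  0.10859895,  0.05141946, -0.04760795, -0.14283174,
        0.05405628, -0.02025874]), 'effort': array([ 4.72450229e-04, -4.91272223e+01, -4.03216789e-01, -3.12531924e+01,
       -6.39332389e-02,  4.34238883e-02,  1.49043758e-04]), 'position': array([ 0.20411851, -0.61656045,  0.22147989]), 'orientation': array([[-6.81798336e-04,  3.14399016e-01, -9.49290679e-01],
       [ 1.74295758e-03, -9.49289084e-01, -3.14399740e-01],
       [-9.99998249e-01, -1.86893060e-03,  9.92395701e-05]]), 'wrist_force': array([1.41214093, 0.26061048, 0.57631646]), 'wrist_torque': array([ 0.01701865, -0.03587019, -0.00121553]), 'grip_width': 0.08712234321639142}
scene [[421.73162407   0.         249.30868972]
 [  0.         421.73162407 191.19826152]
 [  0.           0.           1.        ]] [[ 0.30607598  0.95190838  0.01370903]
 [ 0.80230157 -0.25016629 -0.54196773]
 [-0.51247409  0.17688208 -0.84028747]] [-0.07921404 -0.41910392  1.46107096]
top [[416.17532853   0.         254.001086  ]
 [  0.         416.17532853 192.8412016 ]
 [  0.           0.           1.        ]] [[-0.00254129 -0.99998018 -0.00576032]
 [-0.9825397   0.00356852 -0.18601882]
 [ 0.18603568  0.00518702 -0.9825293 ]] [-0.09305093  0.57070964  1.2021822 ]
```

View pics/scene0.png

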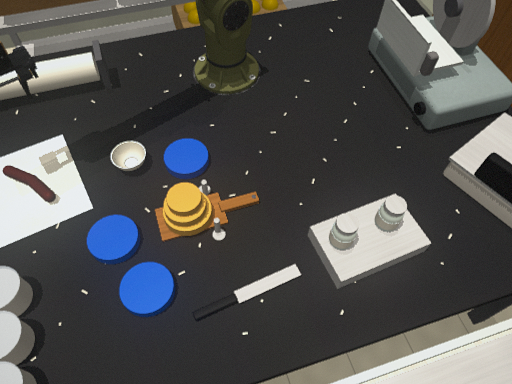

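View pics/top0.png

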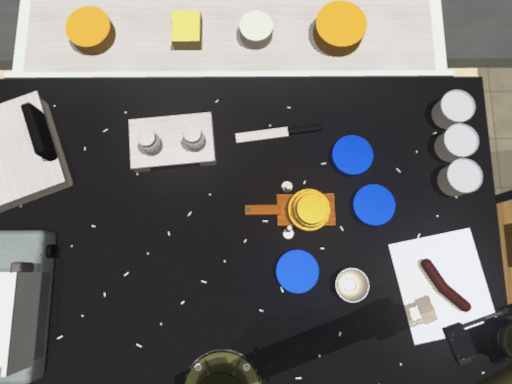

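The scene view shows the stack on the board at about (187,207), the handle at (240,202), and the posts at (206,187) and (218,232). In the top view the handle is at (262,210), the posts at (287,186) and (288,234), and the riser at (172,140). The blue discs are look-alikes. I'll look closer and measure.

```bash
cat > h.py <<'E'
import numpy as np,cv2
def P(d,u,v,z=None):
    K=d["camera_matrix"];R=d["R"];t=d["t"]
    r=np.linalg.inv(K)@np.array([u,v,1.]);C=-R.T@t;w=R.T@r
    if z is None: return C+w*d["range_z"][int(round(v)),int(round(u))]
    return C+w*(z-C[2])/w[2]
def world(d):
    K=d["camera_matrix"];v,u=np.mgrid[:384,:512]
    r=np.stack([(u-K[0,2])/K[0,0],(v-K[1,2])/K[1,1],np.ones(u.shape)],-1)*d["range_z"][...,None]
    return (r-d["t"])@d["R"]
def proj(d,X):
    p=d["camera_matrix"]@(d["R"]@np.array(X)+d["t"]);return p[:2]/p[2]
E
python3 - <<'E'
import numpy as np,cv2
from h import *
for n,(a,b,c,e) in(("scene",(140,160,280,260)),("top",(230,160,350,250))):
    d=np.load(n+"0.npz");im=cv2.cvtColor(d["pixels"],cv2.COLOR_RGB2BGR)
    cv2.imwrite(f"pics/{n}0c.png",cv2.resize(im[b:e,a:c],None,fx=5.5,fy=5.5,interpolation=cv2.INTER_NEAREST))
    W=world(d);hsv=cv2.cvtColor(im,cv2.COLOR_BGR2HSV)
    if n=="top":
        Z=W[...,2]
        for v in (186,210,234): print(v,[(u,*np.round(W[v,u]*1000).astype(int)) for u in range(244,340,6)])
        cv2.imwrite("pics/topr.png",cv2.resize(im[100:180,120:330],None,fx=3.8,fy=3.8,interpolation=cv2.INTER_NEAREST))
        print([ (v,*np.round(W[v,172]*1000).astype(int)) for v in range(105,180,5)])
        print([ (u,*np.round(W[140,u]*1000).astype(int)) for u in range(122,222,5)])
E
```

```text
186 [(244, np.int64(603), np.int64(-63), np.int64(0)), (250, np.int64(603), np.int64(-82), np.int64(-1)), (256, np.int64(603), np.int64(-101), np.int64(-3)), (262, np.int64(603), np.int64(-120), np.int64(-2)), (268, np.int64(603), np.int64(-139), np.int64(-4)), (274, np.int64(602), np.int64(-158), np.int64(1)), (280, np.int64(602), np.int64(-177), np.int64(0)), (286, np.int64(590), np.int64(-191), np.int64(60)), (292, np.int64(601), np.int64(-214), np.int64(4)), (298, np.int64(602), np.int64(-234), np.int64(-1)), (304, np.int64(602), np.int64(-252), np.int64(0)), (310, np.int64(602), np.int64(-271), np.int64(-1)), (316, np.int64(601), np.int64(-290), np.int64(2)), (322, np.int64(603), np.int64(-310), np.int64(-5)), (328, np.int64(602), np.int64(-328), np.int64(0)), (334, np.int64(603), np.int64(-348), np.int64(-5))]
210 [(244, np.int64(526), np.int64(-63), np.int64(0)), (250, np.int64(523), np.int64(-82), np.int64(18)), (256, np.int64(523), np.int64(-101), np.int64(17)), (262, np.int64(524), np.int64(-119), np.int64(10)), (268, np.int64(524), np.int64(-138), np.int64(16)), (274, np.i
[... 2468 characters left out ...]
t64(710), np.int64(198), np.int64(140)), (157, np.int64(717), np.int64(189), np.int64(117)), (162, np.int64(739), np.int64(190), np.int64(51)), (167, np.int64(739), np.int64(175), np.int64(51)), (172, np.int64(739), np.int64(160), np.int64(49)), (177, np.int64(739), np.int64(144), np.int64(49)), (182, np.int64(739), np.int64(129), np.int64(48)), (187, np.int64(711), np.int64(98), np.int64(136)), (192, np.int64(710), np.int64(83), np.int64(138)), (197, np.int64(710), np.int64(68), np.int64(139)), (202, np.int64(718), np.int64(58), np.int64(112)), (207, np.int64(739), np.int64(51), np.int64(48)), (212, np.int64(739), np.int64(35), np.int64(48)), (217, np.int64(754), np.int64(24), np.int64(1))]
```

View pics/top0c.png

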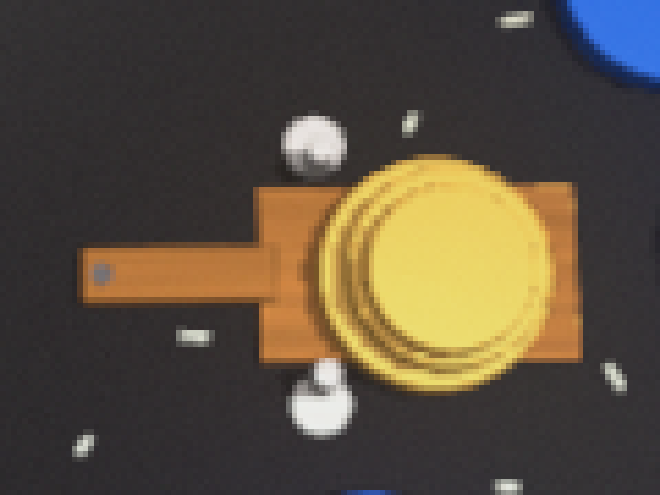

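View pics/scene0c.png

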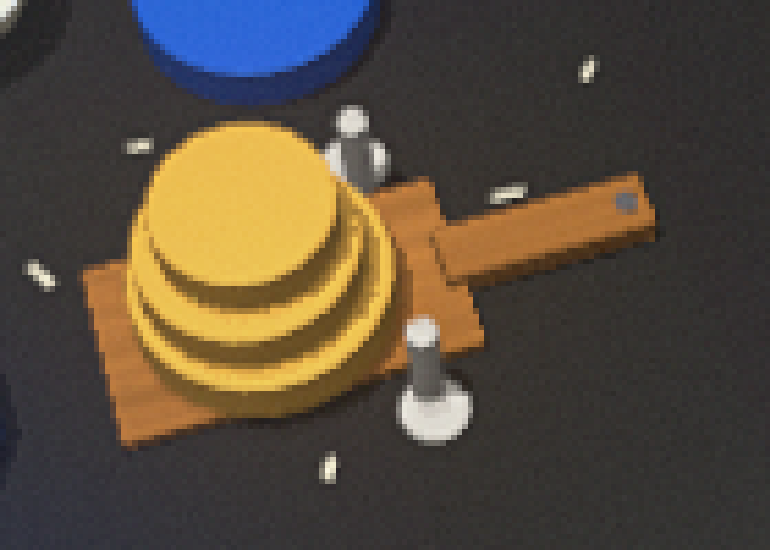

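View pics/topr.png

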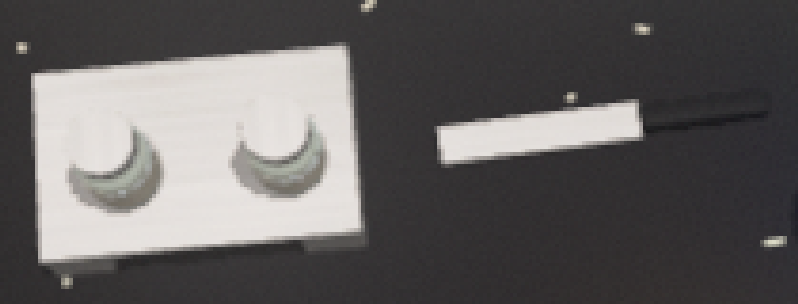

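Candidates: yellow stack (308,210); blue discs (352,155), (374,205) and (297,271) are rejected because they are blue and not on the board. The crop shows the brown board carrying three yellow wheels, with its handle between two posts. The riser's dark mouth faces down towards the robot. Next I'll get precise measurements.

```bash
python3 - <<'E'
import numpy as np,cv2
from h import *
for n in("top","scene"):
    d=np.load(n+"0.npz");im=cv2.cvtColor(d["pixels"],cv2.COLOR_RGB2BGR);hsv=cv2.cvtColor(im,cv2.COLOR_BGR2HSV)
    W=world(d);roi=np.zeros(hsv.shape[:2],bool)
    if n=="top": roi[160:250,235:350]=1
    else: roi[165:255,145:270]=1
    print(n,"hsv board/cheese",hsv[210,262] if n=="top" else hsv[202,240])
    br=roi&(hsv[...,0]<15)&(hsv[...,1]>120)&(hsv[...,2]>110)
    # resample to world by pixel at given z
    v,u=np.nonzero(br)
    cv2.imwrite(f"pics/{n}m.png",br.astype(np.uint8)*255)
    A=np.array([P(d,a,b,.018)[:2] for a,b in zip(u,v)])
    hd=A[(A[:,1]>-.155)]
    if n=="top":
        r=cv2.minAreaRect((hd*1000).astype(np.float32));print("handle rect",r)
        # centerline
        ys=[];xs=[]
        for c in range(248,276):
            q=hd[np.abs(hd[:,1]-P(d,c,210,.018)[1])<.0015]
            if len(q): ys.append(q[:,1].mean());xs.append((q[:,0].min()+q[:,0].max())/2)
        print("line",np.polyfit(ys,xs,1), np.interp(-.12,ys[::-1],xs[::-1]))
        B=np.array([P(d,a,b,.010)[:2] for a,b in zip(u,v)]);B=B[B[:,1]<-.18]
        print("blade rect",cv2.minAreaRect((B*1000).astype(np.float32)))
        print("handle free end y",hd[:,1].max())
    # posts
    Z=W[...,2]
    m=roi&(Z>.045)&(Z<.07)&(hsv[...,1]<60)
    nn,l,s,c=cv2.connectedComponentsWithStats(m.astype(np.uint8))
    for i in range(1,nn):
        if s[i,4]>6:
            q=W[l==i];print("post",s[i,4],np.round(c[i],1),np.round(np.median(q,0),4),P(d,*c[i],.06).round(4))
    # cheese
    for z0,z1 in((.088,.1),(.062,.075),(.034,.046)):
        m=roi&(Z>z0)&(Z<z1)&(hsv[...,0]>15)&(hsv[...,0]<40)&(hsv[...,1]>80)
        if n=="top":
            pts=W[m][:,:2]*1000;print("cheese",m.sum(),cv2.minEnclosingCircle(pts.astype(np.float32)))
    # riser top
    if n=="top":
        m=(Z>.038)&(Z<.062);m[:, :110]=0;m[:, 230:]=0;m[:100]=0;m[180:]=0
        v,u=np.nonzero(m);q=np.array([P(d,a,b,.05)[:2] for a,b in zip(u,v)])
        r=cv2.minAreaRect((q*1000).astype(np.float32));print("riser",r,cv2.boxPoints(r).round())
E
```

```text
top hsv board/cheese [ 14 171 186]
handle rect ((524.8598022460938, -109.8942642211914), (86.39376831054688, 28.0002384185791), 89.80194091796875)
line [0.00148456 0.52507559] 0.5243845199218443
blade rect ((527.4154663085938, -262.70941162109375), (164.18450927734375, 100.12286376953125), 89.81793975830078)
handle free end y -0.06674602135747637
post 26 [288.3 186.3] [ 0.5892 -0.1977  0.0607] [ 0.5887 -0.1981  0.06  ]
post 24 [289.6 227.3] [ 0.466  -0.1998  0.0597] [ 0.4651 -0.1996  0.06  ]
cheese 735 ((518.0081787109375, -263.2395324707031), 45.051448822021484)
cheese 294 ((522.2852172851562, -265.0540466308594), 55.1588020324707)
cheese 329 ((523.519775390625, -261.46466064453125), 64.90606689453125)
riser ((740.2955322265625, 160.86773681640625), (163.39987182617188, 260.7735900878906), 5.351993560791016) [[647. 283.]
 [671.  23.]
 [834.  39.]
 [809. 298.]]
scene hsv board/cheese [ 15 170 177]
post 35 [203.8 183.2] [ 0.4714 -0.1985  0.0573] [ 0.4741 -0.1986  0.06  ]
post 37 [216.2 221.4] [ 0.5945 -0.1969  0.057 ] [ 0.5967 -0.1976  0.06  ]
```

```bash
python3 - <<'E'
import numpy as np,cv2
from h import *
d=np.load("top0.npz")
m=cv2.imread("pics/topm.png",0)
print(((m[175:240,240:345]>0)).sum())
cv2.imwrite("pics/topmc.png",cv2.resize(m[160:250,230:350],None,fx=5,fy=5,interpolation=cv2.INTER_NEAREST))
E
```

```text
748
```

View pics/topmc.png

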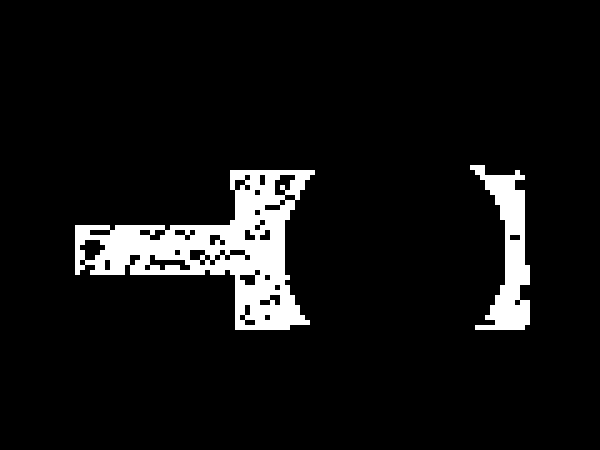

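```bash
cat > edges.py <<'E'
import numpy as np,cv2
from h import *
def colEdges(d,cols,vc,z,ch="sat",half=26):
    """subpixel upper/lower edges of a bright/brown strip, scanning rows"""
    im=cv2.cvtColor(d["pixels"],cv2.COLOR_RGB2BGR);f=im[...,2].astype(float)-im[...,0].astype(float)
    out=[]
    for c in cols:
        p=f[:,c];th=(np.median(p[vc-3:vc+4]))/2
        def go(s):
            v=vc
            while p[v]>th and abs(v-vc)<half: v+=s
            return v-s+s*(p[v-s]-th)/(p[v-s]-p[v])
        out.append((P(d,c,go(-1),z)[:2],P(d,c,go(1),z)[:2]))
    return np.array(out)
E
python3 - <<'E'
from edges import *
d=np.load("top0.npz")
def rep(n,e):
    for k in(0,1):
        a,b=np.polyfit(e[:,k,1],e[:,k,0],1);print(n,k,"slope",a.round(4),"x@-.12",(a*-.12+b).round(4),"x@-.2",(a*-.2+b).round(4),"res",np.std(e[:,k,0]-a*e[:,k,1]-b).round(5))
rep("handle",colEdges(d,range(249,275),210,.018))
e=colEdges(d,range(279,287),210,.010,half=30);rep("blade",e)
for n in("top","scene"):
    d=np.load(n+"0.npz");W=world(d);Z=W[...,2];hsv=cv2.cvtColor(d["pixels"],cv2.COLOR_RGB2HSV)
    print(n,"cam",(-d["R"].T@d["t"]).round(3))
    for x0 in(.466,.59):
        m=(Z>.012)&(Z<.07)&(np.hypot(W[...,0]-x0,W[...,1]+.198)<.016)&(hsv[...,1]<70)
        q=W[m];cap=q[q[:,2]>.0565]
        print(x0,m.sum(),"cap",len(cap),cap.mean(0).round(4),"x rng",cap[:,0].min().round(4),cap[:,0].max().round(4),"y",cap[:,1].min().round(4),cap[:,1].max().round(4))
E
```

```text
handle 0 slope -0.0641 x@-.12 0.5407 x@-.2 0.5459 res 0.00336
handle 1 slope 0.016 x@-.12 0.5099 x@-.2 0.5086 res 0.00152
blade 0 slope -0.0302 x@-.12 0.5744 x@-.2 0.5768 res 0.00024
blade 1 slope 0.039 x@-.12 0.4786 x@-.2 0.4755 res 0.00027
top cam [ 0.337 -0.101  1.287]
0.466 30 cap 21 [ 0.4654 -0.1996  0.0603] x rng 0.46 0.4721 y -0.2068 -0.192
0.59 36 cap 19 [ 0.5899 -0.1986  0.0615] x rng 0.5833 0.5959 y -0.2033 -0.1911
scene cam [ 1.109 -0.288  1.002]
0.466 74 cap 21 [ 0.4698 -0.1977  0.0587] x rng 0.463 0.4767 y -0.2053 -0.191
0.59 73 cap 20 [ 0.5929 -0.1957  0.059 ] x rng 0.5853 0.6004 y -0.2018 -0.1892
```

```bash
python3 - <<'E'
from edges import *
d=np.load("top0.npz")
h=colEdges(d,range(254,270),210,.018);m=h.mean(1);print("handle w",np.diff(h[:,:,0]).ravel().round(4),m[:,0].round(4))
allp=[m]
for r in(range(279,287),range(330,334)):
    e=colEdges(d,r,197 if r[0]>300 else 210,.010,half=40);mm=e.mean(1);print(r,np.diff(e[:,:,0]).ravel().round(4),mm.round(4).tolist());allp.append(mm)
q=np.concatenate(allp);a,b=np.polyfit(q[:,1],q[:,0],1);print("board line slope",a,"x at -.12,-.2,-.265",a*-.12+b,a*-.2+b,a*-.265+b)
# scene: free-end and blade corners
im=cv2.cvtColor(d["pixels"],cv2.COLOR_RGB2BGR);f=im[...,2].astype(float)-im[...,0]
for v,z in((205,.018),(207,.018),(213,.018)): 
    p=f[v];i=np.nonzero(p[235:270]>60)[0][0]+235;u=i-(p[i]-60)/(p[i]-p[i-1]);print("free end",P(d,u,v,z).round(4))
for v in(198,205,215,220):
    p=f[v];i=[k for k in range(325,345) if p[k]<60][0];u=i-1+(p[i-1]-60)/(p[i-1]-p[i]);print("plain end",P(d,u,v,.01).round(4))
E
```

```text
handle w [-0.0314 -0.0313 -0.0314 -0.0318 -0.0317 -0.0318 -0.0318 -0.0319 -0.0319
 -0.0319 -0.0319 -0.0319 -0.032  -0.0317 -0.0319 -0.032 ] [0.525  0.5251 0.5252 0.5254 0.5254 0.5255 0.5255 0.5255 0.5255 0.5256
 0.5255 0.5255 0.5256 0.5257 0.5257 0.5257]
range(279, 287) [-0.1001 -0.0999 -0.0995 -0.0996 -0.0996 -0.1001 -0.1011 -0.1015] [[0.5263, -0.1719], [0.5263, -0.175], [0.5263, -0.1781], [0.5262, -0.1812], [0.5263, -0.1843], [0.5262, -0.1874], [0.5261, -0.1905], [0.5262, -0.1936]]
range(330, 334) [-0.1022 -0.1022 -0.1022 -0.1018] [[0.5275, -0.3298], [0.5275, -0.3329], [0.5275, -0.336], [0.5272, -0.3391]]
board line slope -0.009062830160537624 x at -.12,-.2,-.265 0.5255427762669422 0.5262678026797852 0.5268568866402201
free end [ 0.539  -0.0651  0.018 ]
free end [ 0.5328 -0.0643  0.018 ]
free end [ 0.5141 -0.0644  0.018 ]
plain end [ 0.5614 -0.3443  0.01  ]
plain end [ 0.5393 -0.3438  0.01  ]
plain end [ 0.5081 -0.3444  0.01  ]
plain end [ 0.4925 -0.3449  0.01  ]
```

Checks: the board measures 280 mm from end to end, the handle 32 mm across, the posts 123.6 mm apart and the cheese radii are 45, 55 and 65 mm, all matching the description. I'll grip the handle at about (0.5255, -0.1195), which is board x ≈ 135 mm, first turning by -72.2° about tool x.

```bash
python3 -m inch '[{"delta_rot":[-0.18,0,0],"translation":[0,0,0],"gripper":100},{"delta_rot":[-0.18,0,0],"translation":[0,0,0],"gripper":100},{"delta_rot":[-0.18,0,0],"translation":[0,0,0],"gripper":100},{"delta_rot":[-0.18,0,0],"translation":[0,0,0],"gripper":100},{"delta_rot":[-0.18,0,0],"translation":[0,0,0],"gripper":100},{"delta_rot":[-0.18,0,0],"translation":[0,0,0],"gripper":100},{"delta_rot":[-0.18,0,0],"translation":[0,0,0],"gripper":100},{"delta_rot":[0,0,0],"translation":[0,0,0],"gripper":100}]'
python3 -c "
from bench import ctrl
s=ctrl.observe();print(s['orientation'].round(4),s['joint_pos'].round(1),s['position'])
import numpy as np
print(s['orientation'].T@(np.array([.5255,-.1195,.22])-s['position'])*1000)"
```

```text
time: 1.1
position: [0.2041, -0.6168, 0.222]
orientation: [[-0.0, 1.0, 0.007], [0.001, 0.007, -1.0], [-1.0, -0.0, -0.001]]
wrist_force: [-0.2, 0.8, 1.0]
grip_width: 0.087
[[-2.e-04  1.e+00  7.e-03]
 [ 9.e-04  7.e-03 -1.e+00]
 [-1.e+00 -2.e-04 -9.e-04]] [ 79.9  19.  -13.5  82.8   4.4  78.8  66.6] [ 0.20414321 -0.61683032  0.22199341]
[   2.39409755  324.8306668  -495.06657335]
```

```bash
python3 -m inch '[{"delta_rot":[0,0,0],"translation":[0,15,-23],"gripper":100},{"delta_rot":[0,0,0],"translation":[0,30,-45],"gripper":100},{"delta_rot":[0,0,0],"translation":[0,30,-45],"gripper":100},{"delta_rot":[0,0,0],"translation":[0,30,-45],"gripper":100},{"delta_rot":[0,0,0],"translation":[0,30,-45],"gripper":100},{"delta_rot":[0,0,0],"translation":[0,30,-45],"gripper":100},{"delta_rot":[0,0,0],"translation":[0,30,-45],"gripper":100},{"delta_rot":[0,0,0],"translation":[0,30,-45],"gripper":100},{"delta_rot":[0,0,0],"translation":[0,30,-45],"gripper":100},{"delta_rot":[0,0,0],"translation":[0,30,-45],"gripper":100},{"delta_rot":[0,0,0],"translation":[0,25,-45],"gripper":100},{"delta_rot":[0,0,0],"translation":[0,15,-22],"gripper":100}]'
python3 -m inch '[{"delta_rot":[0,0,0],"translation":[0,0,0],"gripper":100},{"delta_rot":[0,0,0],"translation":[0,0,0],"gripper":100}]'
python3 -c "
from bench import ctrl
s=ctrl.observe();print(s['orientation'].round(4),s['joint_pos'].round(1),s['position'])
import numpy as np
print(s['orientation'].T@(np.array([.5255,-.1195,.05])-s['position'])*1000)"
```

```text
time: 2.6
position: [0.5259, -0.1155, 0.2227]
orientation: [[0.001, 1.0, 0.009], [0.001, 0.009, -1.0], [-1.0, 0.001, -0.001]]
wrist_force: [0.0, -0.7, -0.4]
grip_width: 0.0871
time: 2.85
position: [0.5243, -0.1204, 0.2223]
orientation: [[-0.001, 1.0, 0.006], [-0.001, 0.006, -1.0], [-1.0, -0.001, 0.001]]
wrist_force: [1.0, -0.1, 0.1]
grip_width: 0.0872
[[-9.0e-04  1.0e+00  6.1e-03]
 [-7.0e-04  6.1e-03 -1.0e+00]
 [-1.0e+00 -9.0e-04  7.0e-04]] [ 46.6   7.5 -39.4  98.    4.9  76.3   6.6] [ 0.52425231 -0.12041817  0.22227361]
[172.27173525   1.4038356   -1.0365287 ]
```

```bash
python3 -m inch '[{"delta_rot":[-0.003,0,0],"translation":[20,1,-1],"gripper":100},{"delta_rot":[0,0,0],"translation":[25,0,0],"gripper":100},{"delta_rot":[0,0,0],"translation":[25,0,0],"gripper":100},{"delta_rot":[0,0,0],"translation":[25,0,0],"gripper":100},{"delta_rot":[0,0,0],"translation":[25,0,0],"gripper":100},{"delta_rot":[0,0,0],"translation":[25,0,0],"gripper":100},{"delta_rot":[0,0,0],"translation":[25,0,0],"gripper":100},{"delta_rot":[0,0,0],"translation":[0,0,0],"gripper":100},{"delta_rot":[0,0,0],"translation":[0,0,0],"gripper":100}]'
python3 - <<'E'
from bench import ctrl
import cv2,numpy as np
for i in range(1):
    s=ctrl.observe();print(s['position'].round(4),s['orientation'].round(4).tolist(),s['wrist_force'].round(1))
d=ctrl.snapshot("scene");np.savez("scene1.npz",**d)
im=cv2.cvtColor(d["pixels"],cv2.COLOR_RGB2BGR);cv2.imwrite("pics/scene1.png",cv2.resize(im[120:260,140:310],None,fx=4.5,fy=4.1))
s=ctrl.observe();print(s['position'].round(4))
E
```

```text
time: 3.98
position: [0.5261, -0.1193, 0.0534]
orientation: [[0.001, 1.0, 0.01], [-0.001, 0.01, -1.0], [-1.0, 0.001, 0.001]]
wrist_force: [1.0, -0.8, -0.8]
grip_width: 0.0873
[ 0.5261 -0.1193  0.0534] [[0.0008, 1.0, 0.0098], [-0.0007, 0.0098, -1.0], [-1.0, 0.0008, 0.0007]] [ 1.  -0.8 -0.8]
[ 0.5265 -0.1191  0.0537]
```

View pics/scene1.png

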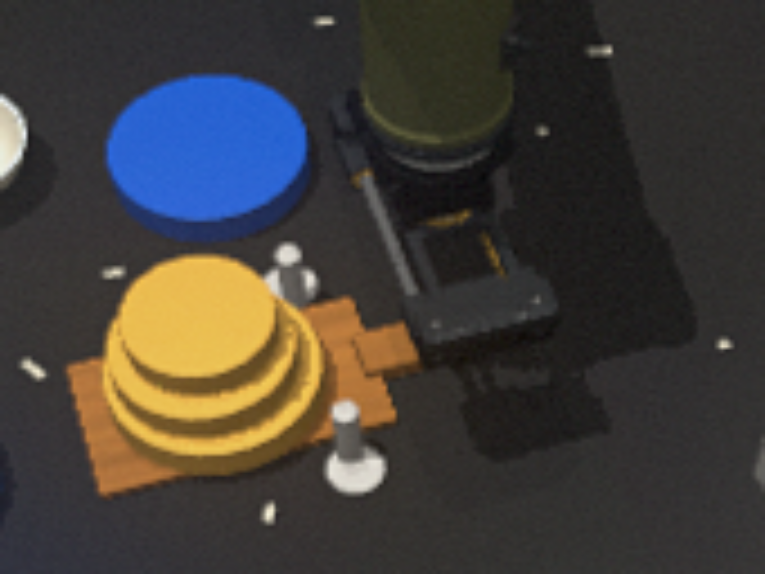

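The picture shows the gripper straddling the handle (crop ≈(450,330)), well clear of the cheeses and posts. Going down to about 4 mm and closing.

```bash
python3 -m inch '[{"delta_rot":[0,0,0],"translation":[15,0,0],"gripper":100},{"delta_rot":[0,0,0],"translation":[15,0,0],"gripper":100},{"delta_rot":[0,0,0],"translation":[12,0,0],"gripper":100},{"delta_rot":[0,0,0],"translation":[7,0,0],"gripper":100},{"delta_rot":[0,0,0],"translation":[0,0,0],"gripper":100},{"delta_rot":[0,0,0],"translation":[0,0,0],"gripper":50}]'
python3 -m inch '[{"delta_rot":[0,0,0],"translation":[0,0,0],"gripper":20},{"delta_rot":[0,0,0],"translation":[0,0,0],"gripper":20},{"delta_rot":[0,0,0],"translation":[0,0,0],"gripper":20},{"delta_rot":[0,0,0],"translation":[0,0,0],"gripper":20},{"delta_rot":[0,0,0],"translation":[0,0,0],"gripper":20},{"delta_rot":[0,0,0],"translation":[0,0,0],"gripper":20}]'
```

```text
time: 4.78
position: [0.5262, -0.1181, 0.0038]
orientation: [[0.001, 1.0, 0.012], [-0.0, 0.012, -1.0], [-1.0, 0.001, 0.0]]
wrist_force: [0.8, 0.0, 0.2]
grip_width: 0.0823
time: 5.52
position: [0.5261, -0.1182, 0.0036]
orientation: [[0.001, 1.0, 0.012], [-0.0, 0.012, -1.0], [-1.0, 0.001, 0.0]]
wrist_force: [1.0, -0.1, -0.2]
grip_width: 0.0317
```

```bash
cat > look.py <<'E'
import sys
from bench import ctrl
from edges import *
def look(name,view="top",box=None,f=5):
    d=ctrl.snapshot(view);np.savez(name+".npz",**d)
    im=cv2.cvtColor(d["pixels"],cv2.COLOR_RGB2BGR)
    if box: a,b,c,e=box;im=im[b:e,a:c]
    cv2.imwrite(f"pics/{name}.png",cv2.resize(im,None,fx=f,fy=f,interpolation=cv2.INTER_NEAREST));return d
E
python3 - <<'E'
from look import *
d=look("top2","top",(220,150,350,250),5)
s=ctrl.observe();print(s['position'].round(4),s['orientation'].round(4).tolist(),s['wrist_force'].round(1),s['grip_width'])
for r in(range(280,287),range(330,334)):
    e=colEdges(d,r,197 if r[0]>300 else 210,.010,half=40);print(r,np.diff(e[:,:,0]).ravel().round(4),e.mean(1).mean(0).round(4))
E
```

```text
[ 0.5261 -0.1181  0.0036] [[0.0005, 0.9999, 0.0125], [-0.0001, 0.0125, -0.9999], [-1.0, 0.0005, 0.0001]] [ 0.4  0.3 -0.8] 0.03156746419050382
range(280, 287) [    nan -0.3262 -0.2272 -0.2001 -0.1941 -0.242  -0.0836] [nan nan]
range(330, 334) [-0.1017 -0.1012 -0.101  -0.1009] [ 0.5279 -0.3345]edges.py:12: RuntimeWarning: divide by zero encountered in scalar divide
  return v-s+s*(p[v-s]-th)/(p[v-s]-p[v])
h.py:4: RuntimeWarning: invalid value encountered in matmul
  r=np.linalg.inv(K)@np.array([u,v,1.]);C=-R.T@t;w=R.T@r
```

View pics/top2.png

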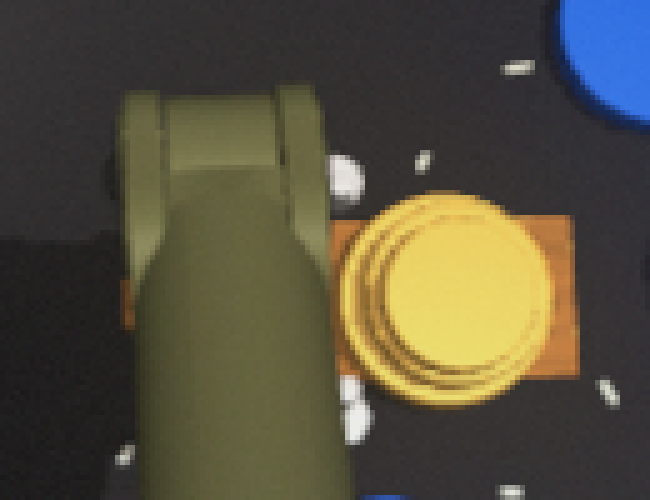

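The grip is good at 31.6 mm. The picture shows the board still centred between the posts (crop (345,180) and (350,415)). Drawing it slowly.

```bash
python3 -m inch '[{"delta_rot":[0,0,0],"translation":[0,0,-0.5],"gripper":20},{"delta_rot":[0,0,0],"translation":[0,0,-1],"gripper":20},{"delta_rot":[0,0,0],"translation":[0,0,-1.5],"gripper":20},{"delta_rot":[0,0,0],"translation":[0,0,-2],"gripper":20},{"delta_rot":[0,0,0],"translation":[0,0,-2],"gripper":20},{"delta_rot":[0,0,0],"translation":[0,0,-2],"gripper":20},{"delta_rot":[0,0,0],"translation":[0,0,-2],"gripper":20},{"delta_rot":[0,0,0],"translation":[0,0,-2],"gripper":20},{"delta_rot":[0,0,0],"translation":[0,0,-2],"gripper":20},{"delta_rot":[0,0,0],"translation":[0,0,-2],"gripper":20},{"delta_rot":[0,0,0],"translation":[0,0,-1],"gripper":20},{"delta_rot":[0,0,0],"translation":[0,0,-1],"gripper":20}]'
python3 -m inch '[{"delta_rot":[0,0,0],"translation":[0,0,-1],"gripper":20},{"delta_rot":[0,0,0],"translation":[0,0,-1],"gripper":20},{"delta_rot":[0,0,0],"translation":[0,0,-1],"gripper":20},{"delta_rot":[0,0,0],"translation":[0,0,-1],"gripper":20},{"delta_rot":[0,0,0],"translation":[0,0,-1],"gripper":20},{"delta_rot":[0,0,0],"translation":[0,0,-1],"gripper":20},{"delta_rot":[0,0,0],"translation":[0,0,-1],"gripper":20},{"delta_rot":[0,0,0],"translation":[0,0,-1],"gripper":20},{"delta_rot":[0,0,0],"translation":[0,0,-1],"gripper":20},{"delta_rot":[0,0,0],"translation":[0,0,-1],"gripper":20},{"delta_rot":[0,0,0],"translation":[0,0,-1.5],"gripper":20},{"delta_rot":[0,0,0],"translation":[0,0,-1.5],"gripper":20}]'
python3 - <<'E'
from look import *
d=look("top3","top",(220,150,350,250),5)
s=ctrl.observe();print(s['position'].round(4),s['orientation'].round(4).tolist(),s['wrist_force'].round(1),s['wrist_torque'].round(2),s['grip_width'])
e=colEdges(d,range(323,326),197,.010,half=40);print(np.diff(e[:,:,0]).ravel().round(4),e.mean(1).mean(0).round(4))
E
```

```text
time: 7.08
position: [0.5258, -0.0998, 0.0036]
orientation: [[0.0, 1.0, 0.012], [-0.001, 0.012, -1.0], [-1.0, 0.0, 0.001]]
wrist_force: [0.4, -5.9, -0.6]
grip_width: 0.0316
time: 8.57
position: [0.5256, -0.0861, 0.0036]
orientation: [[0.0, 1.0, 0.012], [-0.0, 0.012, -1.0], [-1.0, 0.0, 0.0]]
wrist_force: [0.7, -4.6, -0.2]
grip_width: 0.0317
[ 0.5255 -0.0858  0.0036] [[0.0002, 0.9999, 0.0124], [0.0, 0.0124, -0.9999], [-1.0, 0.0002, -0.0]] [ 0.9 -3.5 -0.2] [-1.09 -0.38  0.24] 0.031775340684588475
[-0.1027 -0.1002 -0.1155] [ 0.5243 -0.3111]
```

View pics/top3.png

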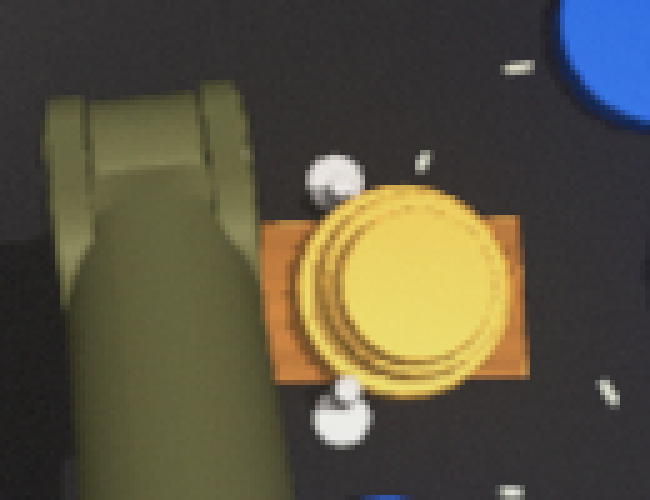

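The picture shows the stack now resting on both posts (crop (335,180) and (345,390)) with the board sliding beneath it. The pull is 4 to 6 N, as expected. Continuing.

```bash
python3 -m inch '[{"delta_rot":[0,0,0],"translation":[0,0,-2],"gripper":20},{"delta_rot":[0,0,0],"translation":[0,0,-2],"gripper":20},{"delta_rot":[0,0,0],"translation":[0,0,-2],"gripper":20},{"delta_rot":[0,0,0],"translation":[0,0,-2],"gripper":20},{"delta_rot":[0,0,0],"translation":[0,0,-2],"gripper":20},{"delta_rot":[0,0,0],"translation":[0,0,-2],"gripper":20},{"delta_rot":[0,0,0],"translation":[0,0,-2],"gripper":20},{"delta_rot":[0,0,0],"translation":[0,0,-2],"gripper":20},{"delta_rot":[0,0,0],"translation":[0,0,-2],"gripper":20},{"delta_rot":[0,0,0],"translation":[0,0,-2],"gripper":20},{"delta_rot":[0,0,0],"translation":[0,0,-2],"gripper":20},{"delta_rot":[0,0,0],"translation":[0,0,-2],"gripper":20}]'
python3 -m inch '[{"delta_rot":[0,0,0],"translation":[0,0,-2],"gripper":20},{"delta_rot":[0,0,0],"translation":[0,0,-2],"gripper":20},{"delta_rot":[0,0,0],"translation":[0,0,-2],"gripper":20},{"delta_rot":[0,0,0],"translation":[0,0,-2],"gripper":20},{"delta_rot":[0,0,0],"translation":[0,0,-2],"gripper":20},{"delta_rot":[0,0,0],"translation":[0,0,-2],"gripper":20},{"delta_rot":[0,0,0],"translation":[0,0,-2],"gripper":20},{"delta_rot":[0,0,0],"translation":[0,0,-2],"gripper":20},{"delta_rot":[0,0,0],"translation":[0,0,-2],"gripper":20},{"delta_rot":[0,0,0],"translation":[0,0,-2],"gripper":20},{"delta_rot":[0,0,0],"translation":[0,0,-2],"gripper":20},{"delta_rot":[0,0,0],"translation":[0,0,-2],"gripper":20}]'
python3 - <<'E'
from look import *
d=look("top4","top",(220,150,350,250),5)
s=ctrl.observe();print(s['position'].round(4),s['orientation'].round(4).tolist(),s['wrist_force'].round(1),s['wrist_torque'].round(2),s['grip_width'])
E
```

```text
time: 10.12
position: [0.5248, -0.0629, 0.0036]
orientation: [[-0.001, 1.0, 0.011], [-0.001, 0.011, -1.0], [-1.0, -0.001, 0.001]]
wrist_force: [0.2, -5.6, 1.1]
grip_width: 0.0316
time: 11.62
position: [0.5245, -0.0389, 0.0036]
orientation: [[-0.001, 1.0, 0.011], [-0.001, 0.011, -1.0], [-1.0, -0.001, 0.001]]
wrist_force: [0.3, -6.6, 2.8]
grip_width: 0.0314
[ 0.5245 -0.0385  0.0036] [[-0.0009, 0.9999, 0.0111], [-0.0008, 0.0111, -0.9999], [-1.0, -0.0009, 0.0007]] [ 0.8 -5.1  2.7] [-1.33 -0.25  0.01] 0.031717538368571815
```

View pics/top4.png

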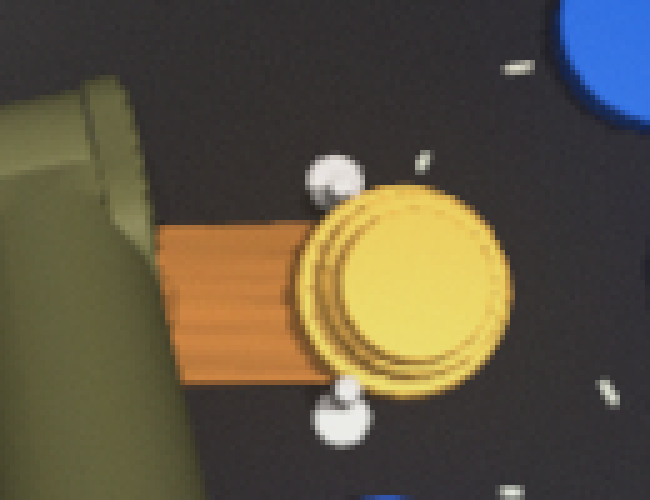

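The stack is still upright against the posts and the board runs true. Slower through the drop.

```bash
python3 -m inch '[{"delta_rot":[0,0,0],"translation":[0,0,-1.5],"gripper":20},{"delta_rot":[0,0,0],"translation":[0,0,-1.5],"gripper":20},{"delta_rot":[0,0,0],"translation":[0,0,-1.5],"gripper":20},{"delta_rot":[0,0,0],"translation":[0,0,-1.5],"gripper":20},{"delta_rot":[0,0,0],"translation":[0,0,-1],"gripper":20},{"delta_rot":[0,0,0],"translation":[0,0,-1],"gripper":20},{"delta_rot":[0,0,0],"translation":[0,0,-1],"gripper":20},{"delta_rot":[0,0,0],"translation":[0,0,-1],"gripper":20},{"delta_rot":[0,0,0],"translation":[0,0,-1],"gripper":20},{"delta_rot":[0,0,0],"translation":[0,0,-1],"gripper":20},{"delta_rot":[0,0,0],"translation":[0,0,-1],"gripper":20},{"delta_rot":[0,0,0],"translation":[0,0,-1],"gripper":20}]'
python3 -m inch '[{"delta_rot":[0,0,0],"translation":[0,0,-1],"gripper":20},{"delta_rot":[0,0,0],"translation":[0,0,-1],"gripper":20},{"delta_rot":[0,0,0],"translation":[0,0,-1],"gripper":20},{"delta_rot":[0,0,0],"translation":[0,0,-1],"gripper":20},{"delta_rot":[0,0,0],"translation":[0,0,-1],"gripper":20},{"delta_rot":[0,0,0],"translation":[0,0,-1],"gripper":20},{"delta_rot":[0,0,0],"translation":[0,0,-1],"gripper":20},{"delta_rot":[0,0,0],"translation":[0,0,-1],"gripper":20},{"delta_rot":[0,0,0],"translation":[0,0,-1],"gripper":20},{"delta_rot":[0,0,0],"translation":[0,0,-1],"gripper":20},{"delta_rot":[0,0,0],"translation":[0,0,-1],"gripper":20},{"delta_rot":[0,0,0],"translation":[0,0,-1],"gripper":20}]'
python3 - <<'E'
from look import *
d=look("scene5","scene",(130,150,260,260),5)
s=ctrl.observe();print(s['position'].round(4),s['wrist_force'].round(1),s['wrist_torque'].round(2),s['grip_width'])
E
```

```text
time: 13.18
position: [0.5243, -0.0251, 0.0036]
orientation: [[-0.001, 1.0, 0.011], [-0.001, 0.011, -1.0], [-1.0, -0.001, 0.001]]
wrist_force: [0.5, -6.4, 2.7]
grip_width: 0.0318
time: 14.68
position: [0.5241, -0.0134, 0.0036]
orientation: [[-0.001, 1.0, 0.011], [-0.002, 0.011, -1.0], [-1.0, -0.001, 0.002]]
wrist_force: [0.6, -6.8, 1.8]
grip_width: 0.0319
[ 0.5241 -0.0133  0.0036] [-0.4 -6.5  2.2] [-1.45 -0.28 -0.  ] 0.03185103464438783
```

View pics/scene5.png

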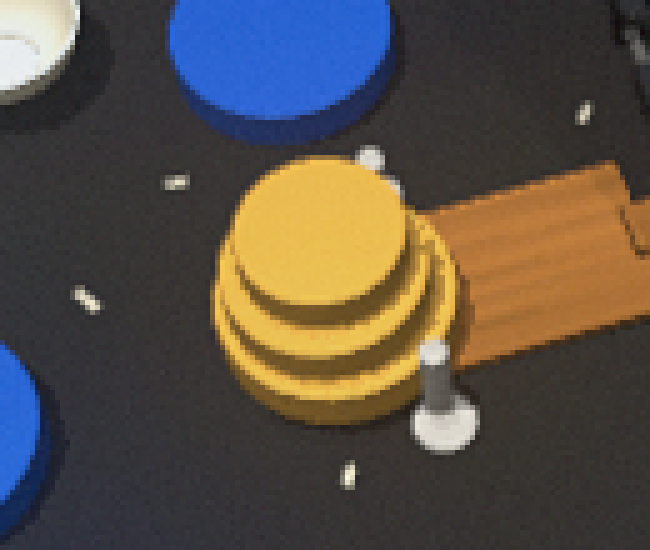

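The stack is upright at crop (325,290) and the board's plain end is now nearly under its centre. Continuing at the same slow pace.

```bash
python3 -m inch '[{"delta_rot":[0,0,0],"translation":[0,0,-1],"gripper":20},{"delta_rot":[0,0,0],"translation":[0,0,-1],"gripper":20},{"delta_rot":[0,0,0],"translation":[0,0,-1],"gripper":20},{"delta_rot":[0,0,0],"translation":[0,0,-1],"gripper":20},{"delta_rot":[0,0,0],"translation":[0,0,-1],"gripper":20},{"delta_rot":[0,0,0],"translation":[0,0,-1],"gripper":20},{"delta_rot":[0,0,0],"translation":[0,0,-1],"gripper":20},{"delta_rot":[0,0,0],"translation":[0,0,-1],"gripper":20},{"delta_rot":[0,0,0],"translation":[0,0,-1],"gripper":20},{"delta_rot":[0,0,0],"translation":[0,0,-1],"gripper":20},{"delta_rot":[0,0,0],"translation":[0,0,-1],"gripper":20},{"delta_rot":[0,0,0],"translation":[0,0,-1],"gripper":20}]'
python3 -m inch '[{"delta_rot":[0,0,0],"translation":[0,0,-1],"gripper":20},{"delta_rot":[0,0,0],"translation":[0,0,-1],"gripper":20},{"delta_rot":[0,0,0],"translation":[0,0,-1],"gripper":20},{"delta_rot":[0,0,0],"translation":[0,0,-1],"gripper":20},{"delta_rot":[0,0,0],"translation":[0,0,-1],"gripper":20},{"delta_rot":[0,0,0],"translation":[0,0,-1],"gripper":20},{"delta_rot":[0,0,0],"translation":[0,0,-1],"gripper":20},{"delta_rot":[0,0,0],"translation":[0,0,-1],"gripper":20},{"delta_rot":[0,0,0],"translation":[0,0,-1],"gripper":20},{"delta_rot":[0,0,0],"translation":[0,0,-1],"gripper":20},{"delta_rot":[0,0,0],"translation":[0,0,-1],"gripper":20},{"delta_rot":[0,0,0],"translation":[0,0,-1],"gripper":20}]'
python3 - <<'E'
from look import *
d=look("scene6","scene",(130,150,260,260),5)
s=ctrl.observe();print(s['position'].round(4),s['wrist_force'].round(1),s['wrist_torque'].round(2),s['grip_width'])
E
```

```text
time: 16.23
position: [0.5242, -0.0, 0.0036]
orientation: [[-0.0, 1.0, 0.012], [-0.0, 0.012, -1.0], [-1.0, -0.0, 0.0]]
wrist_force: [-0.8, -3.8, 3.7]
grip_width: 0.0319
time: 17.73
position: [0.5243, 0.0119, 0.0036]
orientation: [[0.0, 1.0, 0.012], [-0.0, 0.012, -1.0], [-1.0, 0.0, 0.0]]
wrist_force: [0.3, -4.7, 4.6]
grip_width: 0.0315
[0.5243 0.0121 0.0036] [-0.1 -4.2  5.6] [-0.93 -0.16 -0.03] 0.031580448576419264
```

View pics/scene6.png

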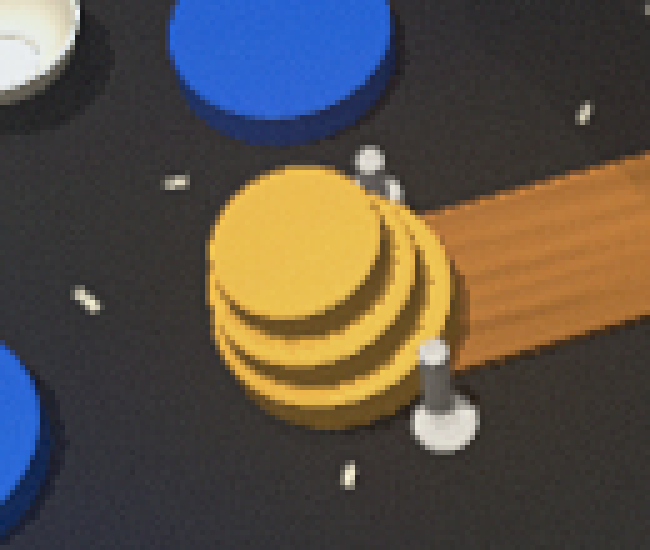

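The stack has tipped back gently onto the counter (top cheese now at crop (298,240)) and stays together. Continuing.

```bash
python3 -m inch '[{"delta_rot":[0,0,0],"translation":[0,0,-1],"gripper":20},{"delta_rot":[0,0,0],"translation":[0,0,-1],"gripper":20},{"delta_rot":[0,0,0],"translation":[0,0,-1],"gripper":20},{"delta_rot":[0,0,0],"translation":[0,0,-1],"gripper":20},{"delta_rot":[0,0,0],"translation":[0,0,-1],"gripper":20},{"delta_rot":[0,0,0],"translation":[0,0,-1],"gripper":20},{"delta_rot":[0,0,0],"translation":[0,0,-1],"gripper":20},{"delta_rot":[0,0,0],"translation":[0,0,-1],"gripper":20},{"delta_rot":[0,0,0],"translation":[0,0,-1],"gripper":20},{"delta_rot":[0,0,0],"translation":[0,0,-1],"gripper":20},{"delta_rot":[0,0,0],"translation":[0,0,-1],"gripper":20},{"delta_rot":[0,0,0],"translation":[0,0,-1],"gripper":20}]'
python3 -m inch '[{"delta_rot":[0,0,0],"translation":[0,0,-1.2],"gripper":20},{"delta_rot":[0,0,0],"translation":[0,0,-1.2],"gripper":20},{"delta_rot":[0,0,0],"translation":[0,0,-1.2],"gripper":20},{"delta_rot":[0,0,0],"translation":[0,0,-1.2],"gripper":20},{"delta_rot":[0,0,0],"translation":[0,0,-1.2],"gripper":20},{"delta_rot":[0,0,0],"translation":[0,0,-1.2],"gripper":20},{"delta_rot":[0,0,0],"translation":[0,0,-1.2],"gripper":20},{"delta_rot":[0,0,0],"translation":[0,0,-1.2],"gripper":20},{"delta_rot":[0,0,0],"translation":[0,0,-1.2],"gripper":20},{"delta_rot":[0,0,0],"translation":[0,0,-1.2],"gripper":20},{"delta_rot":[0,0,0],"translation":[0,0,-1.2],"gripper":20},{"delta_rot":[0,0,0],"translation":[0,0,-1.2],"gripper":20}]'
python3 -m inch '[{"delta_rot":[0,0,0],"translation":[0,0,-1.2],"gripper":20},{"delta_rot":[0,0,0],"translation":[0,0,-1.2],"gripper":20},{"delta_rot":[0,0,0],"translation":[0,0,-1.2],"gripper":20},{"delta_rot":[0,0,0],"translation":[0,0,-1.2],"gripper":20},{"delta_rot":[0,0,0],"translation":[0,0,-1.2],"gripper":20},{"delta_rot":[0,0,0],"translation":[0,0,-1.2],"gripper":20},{"delta_rot":[0,0,0],"translation":[0,0,-1.2],"gripper":20},{"delta_rot":[0,0,0],"translation":[0,0,-1.2],"gripper":20},{"delta_rot":[0,0,0],"translation":[0,0,-1.2],"gripper":20},{"delta_rot":[0,0,0],"translation":[0,0,-1.2],"gripper":20},{"delta_rot":[0,0,0],"translation":[0,0,-1.2],"gripper":20},{"delta_rot":[0,0,0],"translation":[0,0,-1.2],"gripper":20}]'
python3 - <<'E'
from look import *
d=look("scene7","scene",(130,150,260,260),5)
d=look("top7","top",(180,150,350,250),4.4)
s=ctrl.observe();print(s['position'].round(4),s['wrist_force'].round(1),s['wrist_torque'].round(2),s['grip_width'])
E
```

```text
time: 19.27
position: [0.5242, 0.0239, 0.0036]
orientation: [[0.0, 1.0, 0.012], [-0.0, 0.012, -1.0], [-1.0, 0.0, 0.0]]
wrist_force: [-0.2, -5.2, 6.0]
grip_width: 0.0316
time: 20.78
position: [0.5239, 0.0384, 0.0036]
orientation: [[-0.0, 1.0, 0.012], [-0.0, 0.012, -1.0], [-1.0, -0.0, 0.0]]
wrist_force: [0.9, -4.5, 5.3]
grip_width: 0.0317
time: 22.28
position: [0.5237, 0.0529, 0.0036]
orientation: [[-0.0, 1.0, 0.012], [0.0, 0.012, -1.0], [-1.0, -0.0, -0.0]]
wrist_force: [0.0, -3.5, 6.3]
grip_width: 0.032
[0.5237 0.0531 0.0036] [ 0.8 -3.9  4.9] [-0.79 -0.13 -0.02] 0.031666926517534284
```

View pics/scene7.png

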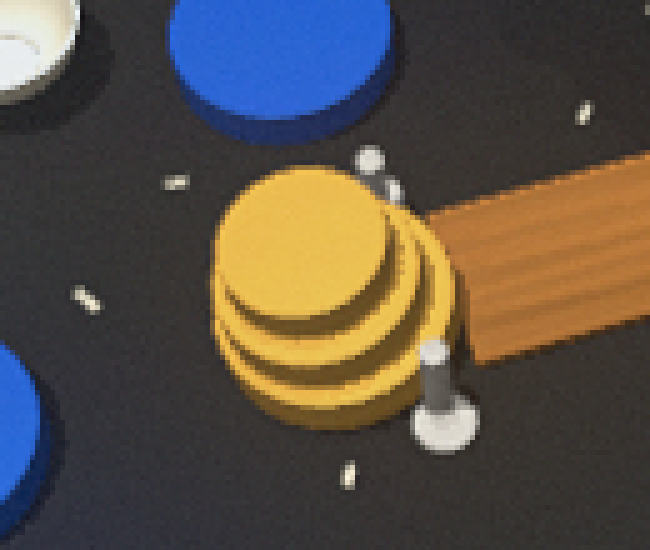

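View pics/top7.png

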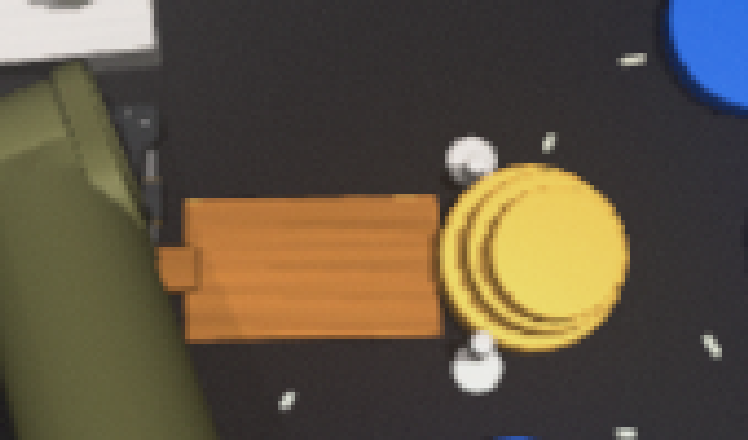

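The board's plain end (top crop x≈440) is just about to leave the front of the lowest cheese. Finishing slowly.

```bash
python3 -m inch '[{"delta_rot":[0,0,0],"translation":[0,0,-1],"gripper":20},{"delta_rot":[0,0,0],"translation":[0,0,-1],"gripper":20},{"delta_rot":[0,0,0],"translation":[0,0,-1],"gripper":20},{"delta_rot":[0,0,0],"translation":[0,0,-1],"gripper":20},{"delta_rot":[0,0,0],"translation":[0,0,-1],"gripper":20},{"delta_rot":[0,0,0],"translation":[0,0,-1.5],"gripper":20},{"delta_rot":[0,0,0],"translation":[0,0,-1.5],"gripper":20},{"delta_rot":[0,0,0],"translation":[0,0,-2],"gripper":20},{"delta_rot":[0,0,0],"translation":[0,0,-2],"gripper":20},{"delta_rot":[0,0,0],"translation":[0,0,-2],"gripper":20},{"delta_rot":[0,0,0],"translation":[0,0,-2],"gripper":20},{"delta_rot":[0,0,0],"translation":[0,0,0],"gripper":20}]'
cat > ch.py <<'E'
from look import *
def cheeses(d):
    W=world(d);Z=W[...,2];hsv=cv2.cvtColor(d["pixels"],cv2.COLOR_RGB2HSV)
    y=(hsv[...,0]>15)&(hsv[...,0]<40)&(hsv[...,1]>80)&(np.abs(W[...,0]-.52)<.13)&(np.abs(W[...,1]+.24)<.13)
    for z0,z1 in((.076,.094),(.05,.066),(.022,.038)):
        m=y&(Z>z0)&(Z<z1);q=W[m]
        A=np.c_[q[:,:2],np.ones(len(q))];p=np.linalg.lstsq(A,q[:,2],rcond=None)[0]
        (cx,cy),r=cv2.minEnclosingCircle((q[:,:2]*1000).astype(np.float32))
        print("cheese n",m.sum(),"c",round(cx,1),round(cy,1),"r",round(r,1),"top z",np.median(q[:,2]).round(4),"slope",p[:2].round(3))
E
python3 - <<'E'
from ch import *
d=look("scene8","scene",(130,150,260,260),5)
cheeses(d)
d=look("top8","top",(120,100,350,250),3.4);cheeses(d)
s=ctrl.observe();print(s['time'],s['position'].round(4),s['wrist_force'].round(1),s['wrist_torque'].round(2),s['grip_width'],s['joint_pos'].round(1))
E
```

```text
time: 23.88
position: [0.5234, 0.07, 0.0036]
orientation: [[-0.0, 1.0, 0.013], [0.001, 0.013, -1.0], [-1.0, -0.0, -0.001]]
wrist_force: [-0.7, -1.3, 4.5]
grip_width: 0.0315
cheese n 840 c 525.7 -243.2 r 45.1 top z 0.0825 slope [-0.007  0.001]
cheese n 418 c 531.0 -239.7 r 55.4 top z 0.0564 slope [-0.01  -0.001]
cheese n 396 c 530.6 -232.6 r 68.0 top z 0.0285 slope [ 0.001 -0.003]
cheese n 733 c 522.8 -245.4 r 44.8 top z 0.0839 slope [-0.001  0.   ]
cheese n 303 c 520.2 -238.2 r 62.8 top z 0.0574 slope [0.004 0.002]
cheese n 326 c 529.0 -237.5 r 65.2 top z 0.0298 slope [-0.005  0.   ]
23.975 [0.5234 0.07   0.0036] [ 0.3 -1.1  5.3] [-0.29 -0.05 -0.01] 0.03177507245566677 [ 25.4  21.5 -40.8 111.9  17.4  52.8 -23.4]
```

View pics/scene8.png

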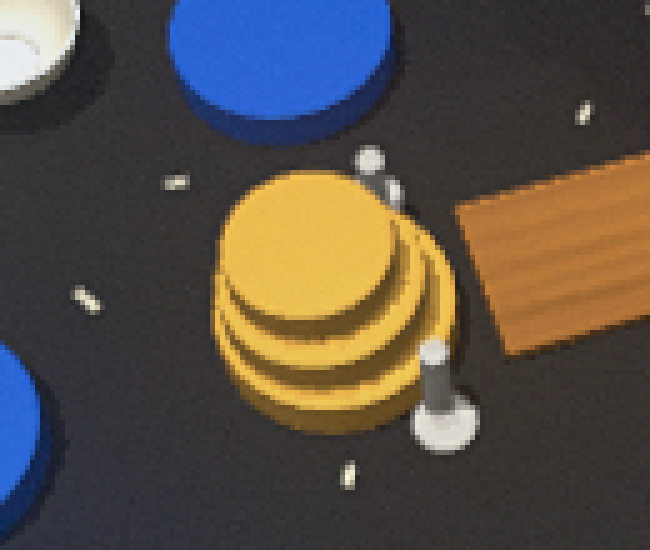

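View pics/top8.png

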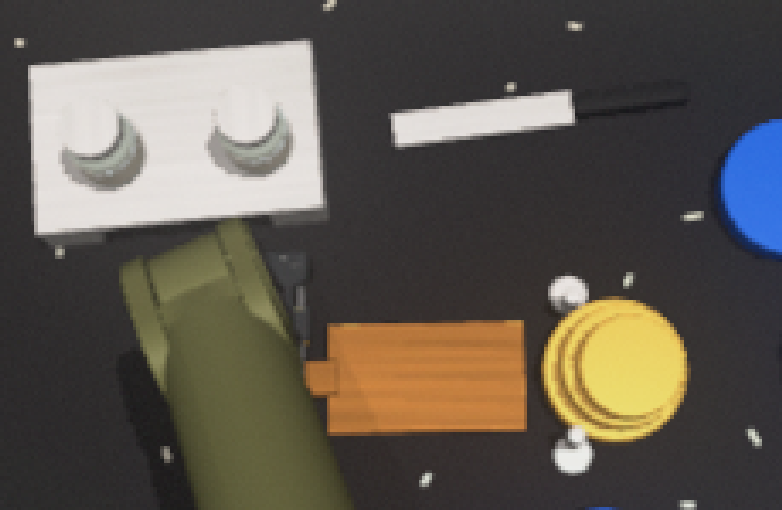

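Step 1 looks done. The cheese tops are at 30, 57 and 84 mm (expected 30, 58, 84), level and within about 10 mm of each other, and the board's plain end is clear at top crop x≈525. Next the board slides back towards the robot and turns +95°. First I'll refine the riser mouth from the pictures I already have.

```bash
python3 -m inch '[{"delta_rot":[0,0,0],"translation":[0,-3,-3],"gripper":20},{"delta_rot":[0,0,0],"translation":[0,-7,-4],"gripper":20},{"delta_rot":[0,0,0],"translation":[0,-9,-5],"gripper":20},{"delta_rot":[0,0,0],"translation":[0,-9,-6],"gripper":20},{"delta_rot":[0,0,0],"translation":[0,-9,-6],"gripper":20},{"delta_rot":[0,0,0],"translation":[0,-9,-6],"gripper":20},{"delta_rot":[0,0,0],"translation":[0,-9,-6],"gripper":20},{"delta_rot":[0,0,0],"translation":[0,-9,-6],"gripper":20},{"delta_rot":[0,0,0],"translation":[0,-9,-6],"gripper":20},{"delta_rot":[0,0,0],"translation":[0,-9,-6],"gripper":20},{"delta_rot":[0,0,0],"translation":[0,-9,-5],"gripper":20},{"delta_rot":[0,0,0],"translation":[0,-6,0],"gripper":20}]'
python3 - <<'E'
from look import *
for n in("top8","scene8"):
    d=np.load(n+".npz");W=world(d);Z=W[...,2]
    m=(np.abs(Z-.05)<.006)&(np.abs(W[...,0]-.74)<.12)&(np.abs(W[...,1]-.16)<.17)
    hsv=cv2.cvtColor(d["pixels"],cv2.COLOR_RGB2HSV);m&=hsv[...,2]>120
    r=cv2.minAreaRect((W[m][:,:2]*1000).astype(np.float32));b=cv2.boxPoints(r);print(n,r,b.round().tolist())
d=look("top9","top",(120,100,350,250),3.4)
s=ctrl.observe();print(s['time'],s['position'].round(4),s['orientation'].round(3).tolist(),s['wrist_force'].round(1),s['joint_pos'].round(1))
E
```

```text
time: 25.48
position: [0.4253, 0.1272, 0.0035]
orientation: [[0.0, 1.0, 0.013], [0.0, 0.013, -1.0], [-1.0, 0.0, -0.0]]
wrist_force: [1.9, 0.0, 3.5]
grip_width: 0.0321
top8 ((741.8048095703125, 161.68936157226562), (162.75970458984375, 260.74676513671875), 5.179378986358643) [[649.0, 284.0], [673.0, 25.0], [835.0, 39.0], [811.0, 299.0]]
scene8 ((743.09716796875, 164.26937866210938), (161.97434997558594, 263.1569519042969), 5.503566741943359) [[650.0, 287.0], [675.0, 26.0], [836.0, 41.0], [811.0, 303.0]]
25.525 [0.4247 0.1271 0.0036] [[-0.0, 1.0, 0.013], [0.0, 0.013, -1.0], [-1.0, -0.0, -0.0]] [-1.2  1.9  5.2] [ 23.8  11.7 -46.3 123.   11.1  49.4 -28.4]
```

View pics/top9.png

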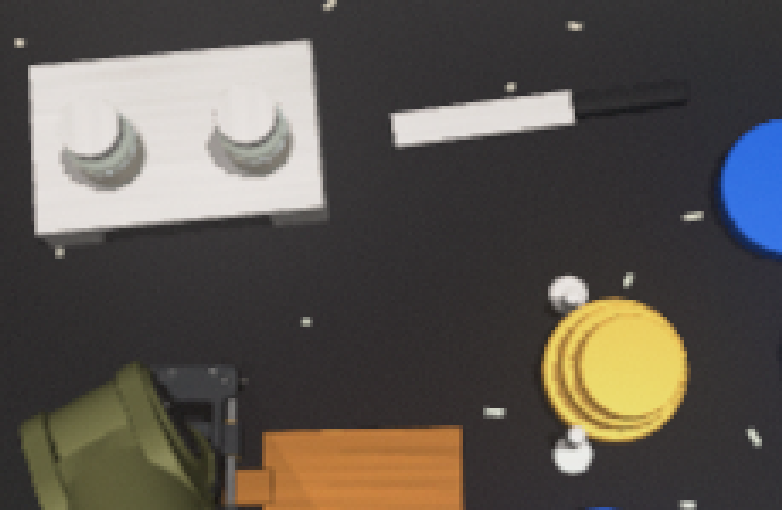

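The board is by the robot side (crop (360,470)) and its swing path to the riser mouth (crop (200,225)) is free. Turning -1.65 rad about tool x.

```bash
python3 -m inch '[{"delta_rot":[-0.03,0,0],"translation":[0,0,0],"gripper":20},{"delta_rot":[-0.05,0,0],"translation":[0,0,0],"gripper":20},{"delta_rot":[-0.07,0,0],"translation":[0,0,0],"gripper":20},{"delta_rot":[-0.08,0,0],"translation":[0,0,0],"gripper":20},{"delta_rot":[-0.08,0,0],"translation":[0,0,0],"gripper":20},{"delta_rot":[-0.08,0,0],"translation":[0,0,0],"gripper":20},{"delta_rot":[-0.08,0,0],"translation":[0,0,0],"gripper":20},{"delta_rot":[-0.08,0,0],"translation":[0,0,0],"gripper":20},{"delta_rot":[-0.08,0,0],"translation":[0,0,0],"gripper":20},{"delta_rot":[-0.08,0,0],"translation":[0,0,0],"gripper":20},{"delta_rot":[-0.08,0,0],"translation":[0,0,0],"gripper":20},{"delta_rot":[-0.04,0,0],"translation":[0,0,0],"gripper":20}]'
python3 - <<'E'
from look import *
d=look("top10","top",(120,100,350,250),3.4)
s=ctrl.observe();print(s['time'],s['position'].round(4),s['orientation'].round(3).tolist(),s['wrist_force'].round(1),s['grip_width'],s['joint_pos'].round(1))
E
```

```text
time: 27.02
position: [0.4253, 0.1259, 0.0035]
orientation: [[-0.001, 0.666, 0.746], [-0.001, 0.746, -0.666], [-1.0, -0.001, -0.001]]
wrist_force: [-0.3, -1.7, 6.8]
grip_width: 0.0318
27.075 [0.4253 0.126  0.0035] [[-0.001, 0.665, 0.747], [-0.001, 0.747, -0.665], [-1.0, -0.001, -0.001]] [-1.2 -1.6  6.6] 0.03150406326959844 [ 30.5  13.6 -53.5 122.7  14.3  50.1  16.8]
```

View pics/top10.png

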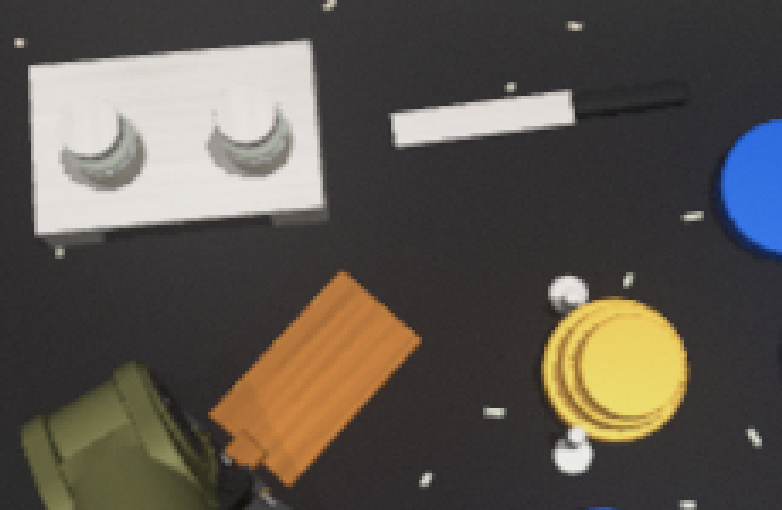

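```bash
python3 -m inch '[{"delta_rot":[-0.04,0,0],"translation":[0,0,0],"gripper":20},{"delta_rot":[-0.07,0,0],"translation":[0,0,0],"gripper":20},{"delta_rot":[-0.08,0,0],"translation":[0,0,0],"gripper":20},{"delta_rot":[-0.08,0,0],"translation":[0,0,0],"gripper":20},{"delta_rot":[-0.08,0,0],"translation":[0,0,0],"gripper":20},{"delta_rot":[-0.08,0,0],"translation":[0,0,0],"gripper":20},{"delta_rot":[-0.08,0,0],"translation":[0,0,0],"gripper":20},{"delta_rot":[-0.08,0,0],"translation":[0,0,0],"gripper":20},{"delta_rot":[-0.08,0,0],"translation":[0,0,0],"gripper":20},{"delta_rot":[-0.08,0,0],"translation":[0,0,0],"gripper":20},{"delta_rot":[-0.05,0,0],"translation":[0,0,0],"gripper":20},{"delta_rot":[-0.02,0,0],"translation":[0,0,0],"gripper":20}]'
python3 - <<'E'
from look import *
d=look("top11","top",(120,100,350,250),3.4)
s=ctrl.observe();print(s['time'],s['position'].round(4),s['orientation'].round(3).tolist(),s['wrist_force'].round(1),s['grip_width'],s['joint_pos'].round(1))
im=d["pixels"].astype(int);m=((im[...,0]-im[...,2])>50);m[:150]=0;m[:,:120]=0;m[:,235:]=0;m[250:]=0
n,l,st,c=cv2.connectedComponentsWithStats(m.astype(np.uint8));i=1+st[1:,4].argmax()
v,u=np.nonzero(l==i);q=np.array([P(d,a,b,.01)[:2] for a,b in zip(u,v)])
q=q[q[:,0]>.53];r=cv2.minAreaRect((q*1000).astype(np.float32));print(r,cv2.boxPoints(r).round().tolist())
E
```

```text
time: 28.58
position: [0.4255, 0.1259, 0.0035]
orientation: [[-0.001, -0.09, 0.996], [-0.001, 0.996, 0.09], [-1.0, -0.0, -0.001]]
wrist_force: [0.8, -2.0, 6.4]
grip_width: 0.0317
28.625 [0.4256 0.1259 0.0035] [[-0.001, -0.091, 0.996], [-0.001, 0.996, 0.091], [-1.0, -0.0, -0.001]] [ 1.  -0.7  6.6] 0.031657431650329824 [ 38.   16.7 -62.1 122.6  19.   51.1  59.9]
((587.4238891601562, 139.51919555664062), (121.57125091552734, 101.8987045288086), 5.302752494812012) [[522.0, 185.0], [532.0, 83.0], [653.0, 94.0], [643.0, 196.0]]
```

View pics/top11.png

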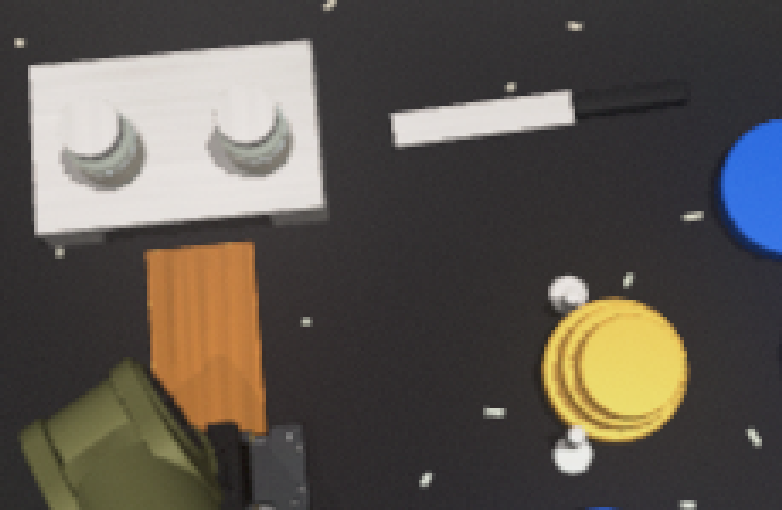

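The board is straight (5.3°) with its plain end about 15 mm short of the mouth and 9 mm to the right of its centre. Sliding in while shifting left.

```bash
python3 -m inch '[{"delta_rot":[0,0,0],"translation":[0,1.5,1],"gripper":20},{"delta_rot":[0,0,0],"translation":[0,1.5,2],"gripper":20},{"delta_rot":[0,0,0],"translation":[0,1.5,3],"gripper":20},{"delta_rot":[0,0,0],"translation":[0,1.5,3],"gripper":20},{"delta_rot":[0,0,0],"translation":[0,1.5,3],"gripper":20},{"delta_rot":[0,0,0],"translation":[0,1.5,4],"gripper":20},{"delta_rot":[0,0,0],"translation":[0,0,4],"gripper":20},{"delta_rot":[0,0,0],"translation":[0,0,4],"gripper":20},{"delta_rot":[0,0,0],"translation":[0,0,4],"gripper":20},{"delta_rot":[0,0,0],"translation":[0,0,4],"gripper":20},{"delta_rot":[0,0,0],"translation":[0,0,4],"gripper":20},{"delta_rot":[0,0,0],"translation":[0,0,4],"gripper":20}]'
python3 - <<'E'
from look import *
d=look("top12","top",(120,100,350,250),3.4)
s=ctrl.observe();f=s['wrist_force'];print(s['time'],s['position'].round(4),f.round(1),"along z tool",(s['orientation'].T@f).round(2),s['grip_width'])
E
```

```text
time: 30.12
position: [0.4627, 0.1393, 0.0035]
orientation: [[-0.004, -0.091, 0.996], [-0.001, 0.996, 0.091], [-1.0, -0.001, -0.005]]
wrist_force: [-5.1, -0.5, 12.5]
grip_width: 0.0317
30.175 [0.4635 0.1393 0.0035] [-3.4 -0.2 10.8] along z tool [-10.83   0.09  -3.46] 0.03158139978290102
```

View pics/top12.png

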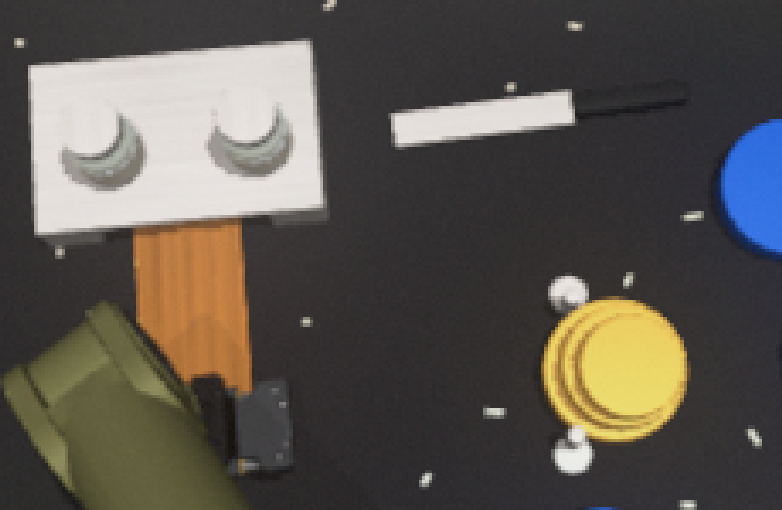

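The board is entering centrally (crop (190,300)), about 26 mm in. I'm pressing it down with about 11 N, so I'll ease up slightly, then feel for the stop.

```bash
python3 -m inch '[{"delta_rot":[0,0,0],"translation":[-0.3,0,2],"gripper":20},{"delta_rot":[0,0,0],"translation":[-0.3,0,2],"gripper":20},{"delta_rot":[0,0,0],"translation":[-0.2,0,2],"gripper":20},{"delta_rot":[0,0,0],"translation":[0,0,2],"gripper":20},{"delta_rot":[0,0,0],"translation":[0,0,1],"gripper":20},{"delta_rot":[0,0,0],"translation":[0,0,1],"gripper":20}]'
python3 -m inch '[{"delta_rot":[0,0,0],"translation":[0,0,1],"gripper":20},{"delta_rot":[0,0,0],"translation":[0,0,1],"gripper":20},{"delta_rot":[0,0,0],"translation":[0,0,1],"gripper":20},{"delta_rot":[0,0,0],"translation":[0,0,1],"gripper":20}]'
python3 -c "
from bench import ctrl
s=ctrl.observe();print((s['orientation'].T@s['wrist_force']).round(2),s['orientation'].round(3).tolist())"
```

```text
time: 30.92
position: [0.4746, 0.1397, 0.004]
orientation: [[-0.001, -0.091, 0.996], [-0.0, 0.996, 0.091], [-1.0, -0.0, -0.001]]
wrist_force: [-0.8, 0.3, -1.7]
grip_width: 0.0322
time: 31.42
position: [0.4789, 0.1403, 0.0043]
orientation: [[-0.0, -0.091, 0.996], [-0.0, 0.996, 0.091], [-1.0, -0.0, -0.0]]
wrist_force: [-0.5, 0.8, -1.9]
grip_width: 0.032
[ 1.92  0.87 -0.45] [[-0.0, -0.091, 0.996], [-0.0, 0.996, 0.091], [-1.0, -0.0, -0.0]]
```

Drag is now only about 0.6 N, with the plain end about 42 mm in.

```bash
for i in 1; do python3 -m inch '[{"delta_rot":[0,0,0],"translation":[0,0,1],"gripper":20},{"delta_rot":[0,0,0],"translation":[0,0,1],"gripper":20},{"delta_rot":[0,0,0],"translation":[0,0,1],"gripper":20},{"delta_rot":[0,0,0],"translation":[0,0,1],"gripper":20}]'; done
```

```text
time: 31.92
position: [0.4829, 0.1407, 0.0043]
orientation: [[0.0, -0.091, 0.996], [-0.0, 0.996, 0.091], [-1.0, -0.0, 0.0]]
wrist_force: [0.0, 0.1, -2.2]
grip_width: 0.0318
```

```bash
python3 -m inch '[{"delta_rot":[0,0,0],"translation":[0,0,1],"gripper":20},{"delta_rot":[0,0,0],"translation":[0,0,1],"gripper":20},{"delta_rot":[0,0,0],"translation":[0,0,1],"gripper":20},{"delta_rot":[0,0,0],"translation":[0,0,1],"gripper":20}]'
```

```text
time: 32.42
position: [0.4869, 0.141, 0.0043]
orientation: [[0.0, -0.091, 0.996], [-0.0, 0.996, 0.091], [-1.0, -0.0, -0.0]]
wrist_force: [0.4, -0.6, -1.6]
grip_width: 0.0316
```

No contact yet at about 50 mm in.

```bash
python3 -m inch '[{"delta_rot":[0,0,0],"translation":[0,0,1],"gripper":20},{"delta_rot":[0,0,0],"translation":[0,0,1],"gripper":20},{"delta_rot":[0,0,0],"translation":[0,0,1],"gripper":20},{"delta_rot":[0,0,0],"translation":[0,0,1],"gripper":20}]'
```

```text
time: 32.92
position: [0.4908, 0.1414, 0.0043]
orientation: [[-0.0, -0.091, 0.996], [-0.0, 0.996, 0.091], [-1.0, -0.0, -0.0]]
wrist_force: [-1.0, 0.1, -1.4]
grip_width: 0.0313
```

```bash
python3 -m inch '[{"delta_rot":[0,0,0],"translation":[0,0,1],"gripper":20},{"delta_rot":[0,0,0],"translation":[0,0,1],"gripper":20},{"delta_rot":[0,0,0],"translation":[0,0,1],"gripper":20},{"delta_rot":[0,0,0],"translation":[0,0,1],"gripper":20}]'
```

```text
time: 33.42
position: [0.4948, 0.1418, 0.0043]
orientation: [[-0.0, -0.091, 0.996], [-0.0, 0.996, 0.091], [-1.0, -0.0, -0.0]]
wrist_force: [-0.5, -0.1, -1.4]
grip_width: 0.0315
```

```bash
python3 -m inch '[{"delta_rot":[0,0,0],"translation":[0,0,1],"gripper":20},{"delta_rot":[0,0,0],"translation":[0,0,1],"gripper":20},{"delta_rot":[0,0,0],"translation":[0,0,1],"gripper":20},{"delta_rot":[0,0,0],"translation":[0,0,1],"gripper":20}]'
```

```text
time: 33.92
position: [0.4988, 0.1421, 0.0043]
orientation: [[-0.0, -0.091, 0.996], [-0.0, 0.996, 0.091], [-1.0, -0.0, -0.0]]
wrist_force: [0.5, 0.9, -0.8]
grip_width: 0.0314
```

```bash
python3 -m inch '[{"delta_rot":[0,0,0],"translation":[0,0,1],"gripper":20},{"delta_rot":[0,0,0],"translation":[0,0,1],"gripper":20},{"delta_rot":[0,0,0],"translation":[0,0,1],"gripper":20}]'
```

```text
time: 34.3
position: [0.5018, 0.1424, 0.0043]
orientation: [[-0.0, -0.091, 0.996], [-0.0, 0.996, 0.091], [-1.0, -0.0, -0.0]]
wrist_force: [-1.0, 0.9, -2.3]
grip_width: 0.0317
```

```bash
python3 -m inch '[{"delta_rot":[0,0,0],"translation":[0,0,1],"gripper":20},{"delta_rot":[0,0,0],"translation":[0,0,1],"gripper":20},{"delta_rot":[0,0,0],"translation":[0,0,1],"gripper":20},{"delta_rot":[0,0,0],"translation":[0,0,1],"gripper":20}]'
```

```text
time: 34.8
position: [0.5049, 0.1428, 0.004]
orientation: [[-0.002, -0.091, 0.996], [-0.0, 0.996, 0.091], [-1.0, -0.0, -0.002]]
wrist_force: [-3.7, 0.3, -0.5]
grip_width: 0.0318
```

```bash
python3 -m inch '[{"delta_rot":[0,0,0],"translation":[0,0,1],"gripper":20},{"delta_rot":[0,0,0],"translation":[0,0,1],"gripper":20},{"delta_rot":[0,0,0],"translation":[0,0,1],"gripper":20}]'
```

```text
time: 35.17
position: [0.5076, 0.1431, 0.0039]
orientation: [[-0.002, -0.091, 0.996], [-0.0, 0.996, 0.091], [-1.0, -0.0, -0.002]]
wrist_force: [-6.1, 0.2, -1.1]
grip_width: 0.0319
```

Contact: the force rose from 0.5 to 3.7 and then 6.1 N, with about 5 mm of spring travel. Holding.

```bash
python3 -m inch '[{"delta_rot":[0,0,0],"translation":[0,0,0],"gripper":20},{"delta_rot":[0,0,0],"translation":[0,0,0],"gripper":20},{"delta_rot":[0,0,0],"translation":[0,0,0],"gripper":20},{"delta_rot":[0,0,0],"translation":[0,0,0],"gripper":20}]'
```

```text
time: 35.67
position: [0.5077, 0.1431, 0.0039]
orientation: [[-0.002, -0.091, 0.996], [-0.0, 0.996, 0.091], [-1.0, -0.0, -0.002]]
wrist_force: [-5.7, -0.7, -0.4]
grip_width: 0.0321
```

```bash
python3 -m inch '[{"delta_rot":[0,0,0],"translation":[0,0,0],"gripper":20},{"delta_rot":[0,0,0],"translation":[0,0,0],"gripper":20}]'; python3 -c "
from bench import ctrl
s=ctrl.observe();print(s['position'],s['wrist_force'].round(1))"
```

```text
time: 35.92
position: [0.5077, 0.1431, 0.0039]
orientation: [[-0.002, -0.091, 0.996], [-0.0, 0.996, 0.091], [-1.0, -0.0, -0.002]]
wrist_force: [-4.6, -0.5, -1.5]
grip_width: 0.0314
[0.50766043 0.14309083 0.00393979] [-4.6 -0.5 -1.5]
```

Adding 1 mm for margin and holding, then easing back to about 2 mm of compression and setting the board down 0.3 mm before release.

```bash
python3 -m inch '[{"delta_rot":[0,0,0],"translation":[0,0,1],"gripper":20},{"delta_rot":[0,0,0],"translation":[0,0,0],"gripper":20},{"delta_rot":[0,0,0],"translation":[0,0,0],"gripper":20},{"delta_rot":[0,0,0],"translation":[0,0,0],"gripper":20}]'
python3 -m inch '[{"delta_rot":[0,0,0],"translation":[0,0,-0.7],"gripper":20},{"delta_rot":[0,0,0],"translation":[0,0,-0.7],"gripper":20},{"delta_rot":[0,0,0],"translation":[0,0,-0.7],"gripper":20},{"delta_rot":[0,0,0],"translation":[0,0,-0.7],"gripper":20},{"delta_rot":[0,0,0],"translation":[0,0,-0.7],"gripper":20},{"delta_rot":[0,0,0],"translation":[0.3,0,-0.5],"gripper":20},{"delta_rot":[0,0,0],"translation":[0,0,0],"gripper":20},{"delta_rot":[0,0,0],"translation":[0,0,0],"gripper":20}]'
```

```text
time: 36.42
position: [0.5083, 0.1432, 0.0038]
orientation: [[-0.003, -0.091, 0.996], [-0.001, 0.996, 0.091], [-1.0, -0.0, -0.003]]
wrist_force: [-5.4, -1.3, -1.5]
grip_width: 0.0316
time: 37.42
position: [0.5059, 0.1428, 0.0041]
orientation: [[0.0, -0.091, 0.996], [-0.0, 0.996, 0.091], [-1.0, -0.0, 0.0]]
wrist_force: [-3.1, 0.6, -1.7]
grip_width: 0.0316
```

```bash
python3 -m inch '[{"delta_rot":[0,0,0],"translation":[0,0,0],"gripper":45},{"delta_rot":[0,0,0],"translation":[0,0,0],"gripper":60},{"delta_rot":[0,0,0],"translation":[0,0,0],"gripper":70},{"delta_rot":[0,0,0],"translation":[0,0,0],"gripper":70},{"delta_rot":[0,0,0],"translation":[0,0,0],"gripper":70},{"delta_rot":[0,0,0],"translation":[0,0,0],"gripper":70}]'
python3 -m inch '[{"delta_rot":[0,0,0],"translation":[-5,0,0],"gripper":70},{"delta_rot":[0,0,0],"translation":[-10,0,0],"gripper":70},{"delta_rot":[0,0,0],"translation":[-15,0,0],"gripper":70},{"delta_rot":[0,0,0],"translation":[-20,0,0],"gripper":70},{"delta_rot":[0,0,0],"translation":[-20,0,-10],"gripper":70},{"delta_rot":[0,0,0],"translation":[-20,0,-10],"gripper":70},{"delta_rot":[0,0,0],"translation":[-20,0,-10],"gripper":70},{"delta_rot":[0,0,0],"translation":[-20,0,-10],"gripper":70},{"delta_rot":[0,0,0],"translation":[-20,0,-10],"gripper":70},{"delta_rot":[0,0,0],"translation":[0,0,0],"gripper":70}]'
python3 - <<'E'
from ch import *
d0=np.load("top12.npz")
d=look("top13","top",(120,100,350,250),3.4);cheeses(d)
im=d["pixels"].astype(int);m=((im[...,0]-im[...,2])>50);m[:150]=0;m[:,:120]=0;m[:,235:]=0;m[250:]=0
n,l,st,c=cv2.connectedComponentsWithStats(m.astype(np.uint8));i=1+st[1:,4].argmax();W=world(d)
q=W[l==i];print("board region",len(q),q.min(0).round(3),q.max(0).round(3))
d=look("scene13","scene",None,1.5);W=world(d)
im=d["pixels"].astype(int);m=((im[...,0]-im[...,2])>50)&(np.abs(W[...,1]-.14)<.1)&(W[...,0]<.68)&(W[...,0]>.36)&(W[...,2]<.05)
q=W[m];print("scene board",q.min(0).round(3),q.max(0).round(3))
b=q[(q[:,0]>.56)];A=np.c_[b[:,:2],np.ones(len(b))];print("plane",np.linalg.lstsq(A,b[:,2],rcond=None)[0].round(3),np.median(b[:,2]))
print(ctrl.observe()['position'])
E
```

```text
time: 38.17
position: [0.5057, 0.1428, 0.004]
orientation: [[0.0, -0.091, 0.996], [-0.0, 0.996, 0.091], [-1.0, -0.0, 0.0]]
wrist_force: [0.0, 0.2, -0.2]
grip_width: 0.0604
time: 39.42
position: [0.4569, 0.1384, 0.1559]
orientation: [[0.004, -0.091, 0.996], [-0.003, 0.996, 0.091], [-1.0, -0.003, 0.004]]
wrist_force: [0.1, -0.8, 0.8]
grip_width: 0.0612
cheese n 732 c 522.9 -245.1 r 45.2 top z 0.0838 slope [ 0.007 -0.002]
cheese n 300 c 521.0 -237.5 r 62.7 top z 0.0578 slope [-0.     0.005]
cheese n 328 c 528.8 -237.7 r 65.0 top z 0.0294 slope [-0.     0.005]
board region 1270 [ 0.337 -0.101 -0.006] [0.672 0.209 1.287]
scene board [ 0.45   0.098 -0.005] [0.65  0.21  0.022]
plane [ 0.003 -0.005  0.008] 0.008531286956271162
[0.45632066 0.13785814 0.15423469]
```

View pics/scene13.png

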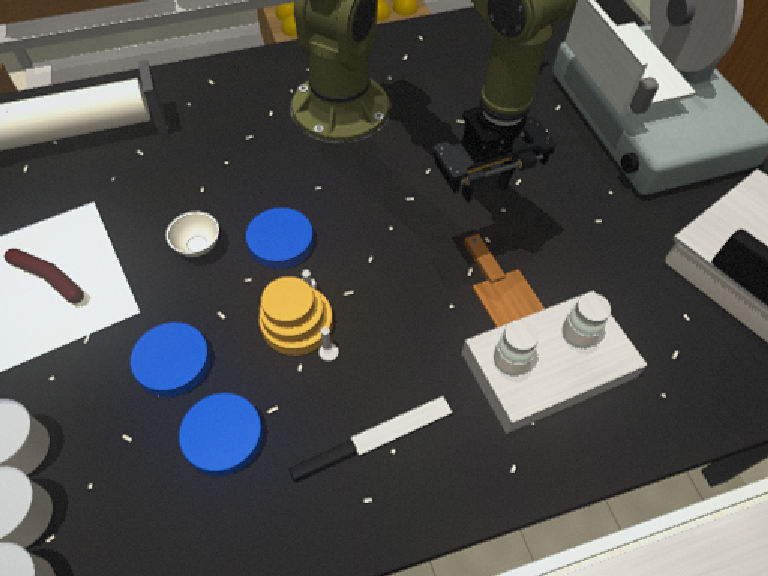

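View pics/top13.png

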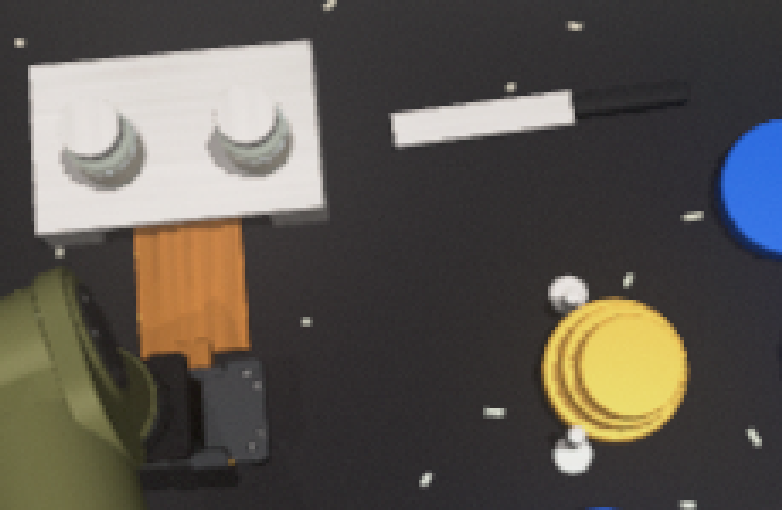

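Everything looks right: the board lies flat in the bay (plane slope ≤0.005), the stack is unchanged and the bystanders haven't moved. Handing in.

```bash
python3 -c "
from bench import ctrl
print(ctrl.job_done())"
```

```text
the job is handed in; nothing more can be done
None
```

I finished the task and handed it in at about 39.5 s of robot time; no verdict is reported.

**Drawing out the board:** I gripped the handle and drew the board out slowly between the posts. The pull stayed at about 7 N or less and the stack settled upright on the counter. The last check showed the cheese tops at 29, 58 and 84 mm, level. The stack moved by less than 1 mm while the board was being put away. The cheese offsets come out well under 25 mm, but the circle fits for the partly hidden lower cheeses were rough, off by up to about 10 mm.

**Putting the board away:** I slid the board back on the counter, turned it 95° and pushed it straight into the bay. I felt the stop at about 65 mm in and pressed it back about 5 mm, at 5 to 6 N. I held that for over a second, eased back to roughly 3 N and let go. The last views showed the board flat and near the middle of the bay. The jars, bowl and knife looked unmoved by eye in the pictures; I did not measure them.

**What I could not check or noted:**
- **Contact with the stop:** I could not see or measure it after letting go. I infer it from the 3 N at release and the handle end lying within 2 mm of where it should be.
- **Downward press:** on the way in I was briefly pressing the board down with about 11 to 12 N, and lifted slightly to correct it.
- **Camera agreement:** the two cameras disagreed by a few millimetres on the positions of the posts, more than the stated 2 mm, without consequence.

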